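# Hang the lift-off door back on the benchtop incubator

## Task

The incubator's green-framed door has been washed and is standing in the draining rack. Lift it out upright, hang it on the incubator standing open, both knuckles lowered together fully home over the two hinge pins without forcing or dropping it, then swing it gently shut against the seal and let go. Leave everything else as it is.

Things in the scene. Friction and masses are not known exactly. Their poses are not given: they have to be found in the camera images.
- incubator: White benchtop incubator, 220 deep (x) x 300 wide (y) x 240 mm high, fixed. Origin: centre of its underside; its open front faces its own -x (front face at x = -110 mm) and carries a black rubber door seal standing 10 mm proud. On the front's +y side a steel rail carries two brass hinge pins, one above the other.
- hinge_nominal (a point): Nominal hinge axis at the lower pin's seat: x -126, y 122, z 62 mm in the incubator's frame. The rail is clamped in slots, so the true axis of both pins is up to 8 mm either way along the incubator's y, unmeasured; x, z are true. The pins, 8 mm thick with flat ends, rise 16 mm from the flat tops (seats) of fixed knuckles (24 mm thick, 20 mm tall), the upper 125 mm above the lower.
- door_hinge (a point): Point on the door's knuckle axis at the bottom of its lower knuckle, axes as door_center: 125 mm from the door's middle towards its +y, 12 mm above its bottom edge. Two steel knuckles (24 mm outside, through-hole 9.5 mm, 22 mm tall) begin 12 and 137 mm above the bottom edge. Hung fully home, this point is at the height of hinge_nominal.
- door_center (a point): Centre of the loose door, half-way up: green frame 12 thick (x) x 210 wide (y) x 175 mm high (z), clear pane, 0.22 to 0.34 kg, centre of mass about here. It stands on its bottom edge in one of the rack's three slots. Knuckles on its +y edge; a black pull on its outer face (-x), 26 mm proud, 92 mm from the middle towards -y. The bare top edge can be pinched across its 12 mm.
- door: The same door; origin at the middle of its bottom edge, axes as door_center. Hung and closed, its axes are parallel to the incubator's and its inner face (+x) lies on the seal; it opens clockwise seen from above (90 degrees open: door yaw = incubator yaw - 90 degrees) and stays at any angle by friction alone. With 0.75 mm play in the knuckles it sags about 1 degree when let go.
- rack: Draining rack on a white drip tray, 250 (x) x 270 (y) x 16 mm, fixed; origin at the centre of its underside. Two blue bars carry the plates at z = 22 mm; three slots across it at x = -60, 0 and 60 mm, each between two pairs of blue uprights (at y = -60 and 60 mm) that reach to z = 87 mm.
- drip_pan_center (a point): Centre of a loose steel drip pan standing in a slot of the rack, 12 x 190 x 110 mm high. To be left alone.
- wire_shelf_center (a point): Centre of a loose aluminium wire shelf standing in a slot of the rack, 12 x 190 x 100 mm high. To be left alone.
- culture_jar_center (a point): Centre of an amber jar with a white cap, 50 mm across, 54 mm high, on the incubator's shelf. To be left alone.
- red_tub_center (a point): Centre of a clear tub with a red lid, 86 mm across, 60 mm high, on the bench. To be left alone.
- reagent_bottle_center (a point): Centre of a glass bottle with a blue cap, 66 mm across, 135 mm high, on the bench. To be left alone.
- beaker_center (a point): Centre of a glass beaker, 72 mm across, 90 mm high, on the bench. To be left alone.
- slide_box_center (a point): Centre of a flat microscope-slide box, blue with a white lid, 80 x 100 x 30 mm high, on the bench near the robot. To be left alone.
There are look-alikes about, which are no part of the job. There is more than one size of the door; the job needs the smaller.

How it is judged:
By the outcome, as a careful person would: the job done as asked, in the order asked, and still so for the second after the job is handed in, with the robot touching nothing.
It also fails if it takes over 72 s, if anything falls off the work surface, if the arm or the gripper's body presses on something with over 40 N, if the wrist force passes 120 N, or if a joint passes its speed limit or range.

## Robot

A 7-joint arm with a two-finger parallel gripper is mounted at the origin on the work surface. World frame = base frame: x ahead of the robot, y to its left, z up, the work surface at z = 0. Lengths are in m, angles in degrees, forces in N, time in s.
With the tool pointing down it reaches from about 0.425 to 0.875 m from the base axis. Payload 4.7 kg.
Tool frame: the origin (TCP) lies midway between the tips of the shut fingers; the grasp point (between the pads) lies 19 mm behind it; y points along the fingers, x is the direction in which the jaws open and shut, and the axes are right-handed (so a half turn about y gives the same grasp; the last joint's range is limited). The gripper opens to 87 mm and grips with 3 to 60 N. Pads are 19 mm wide; open, the fingers measure 117 mm over their backs; the gripper's body (75 mm by 190 mm) begins 51 mm behind the grasp point.
Start: joints at [-75.052, 18.392, -4.016, 83.108, 1.295, 78.541, -3.26], TCP at [0.159, 0.63, 0.223] pointing down, gripper open.
Joint ranges: [-163.93, 163.93], [-17.29, 119.83], [-79.2, 71.16], [3.27, 140.29], [-89.18, 269.18], [5.43, 117.66], [-154.24, 154.24]. Speed limits (degrees/s): [147.25, 147.25, 180, 180, 180, 180, 180].

## Interface

Orientations are given as [roll, pitch, yaw] about the fixed x, y, z axes, in that order (R = Rz(yaw) Ry(pitch) Rx(roll)).
In Python, from cell import env gives the robot as it stands.
- The arm moves only by the tool carry_out, never from a script. Its argument "targets" is a list of rows, each a list of 2 entries, a list of its own where there are three numbers: the shift along the tool's x, y, z in mm, then the turn, a rotation vector about the tool's x, y, z in degrees. A call has 1 to 12 rows; each row shifts and turns the commanded pose from where the row before left it, along the tool's axes as they then stand; what a row does not reach is not made up. A row lasts 1/10 s, in which the tool goes at most 50 mm and 8.59 degrees, less where a joint would pass 70% of its speed; a pose out of reach is approached as far as the arm can. A call with a gripper value outside its range is refused whole. "jaw" is the opening, from 0 (shut) to 1 (fully open), set as the call begins (left out, the last holds). The fingers move at their own pace and stop on an object; "squeeze" is the grip in N (left out, the last holds). Time passes only in rows, so rows that do not move let the fingers close. It gives the time, the measured TCP pose, the force and the opening at its end, in the units of the state.
- env.get_obs(): the state, without advancing time (a new reading comes with each control period).
- env.read_camera(name): name is "scene" or "top"; returns the picture (480x640x3 uint8, red, green, blue); there is no depth.
- env.get_calibration(name): a dict with "fx", "fy", "cx", "cy" (pixels), "D" ([k1, k2, p1, p2, k3] as OpenCV has them; the pictures are not rectified), "R" (3x3) and "t" (3): a world point X has camera coordinates R X + t. Camera axes: x right, y down, z forward; pixel columns grow to the right and rows downward; lengths in m; the calibration is good to about 2 mm. A picture is of the moment at which its call begins. get_calibration takes no time and is no camera call.
- env.sign_off(): hands the job in, once; it reports no verdict.
Trained networks look in the newest picture that a camera, given by its name, has taken for a name from the list of things; names that differ only in an ending like _2 or _b are one class to them, and where a whole thing is asked for, a point or a joint stands for the part that bears it (a point fixed in the world has none). Each returns a list of dicts, best first, with "p" (0 to 1); they miss things now and then, are a little off and sometimes report something else, mostly with a low value. They report only what shows in the picture. A call takes as long as a camera call. They do not tell look-alikes from the thing itself.
- env.outline_of(camera, label): "mask" (480x640 bool, what is visible of it) and "xy" ([column, row] in pixels, amid what is visible of it).
The state is a dict: "time_s": time; "qpos": joint angles; "joint_velocities": joint speeds; "effort": joint torques, N m; "tool_pos": TCP position; "tool_rot": TCP orientation; "force": force on the tool from outside, world axes, zero at the start; "wrist_torque": the same for the moment, N m; "grip_width": finger opening in m.
Only numpy, scipy, OpenCV 4.12 (cv2) and the standard library are available. Lean on these libraries where they do the work, as an engineer would, in place of code of your own. Each camera call takes 0.05 s, during which the arm holds its last target.

## Working session

There is one attempt and no reset: what is moved stays moved. The work goes in short steps, Python scripts to look and compute and a tool call to move; the robot and the scene stay as the last step left them, time stands still between calls to the robot, and variables do not carry over. Pictures are saved under pics/ and viewed, and the job is handed in when it is done.

Besides the shell and the picture viewer there is one more tool, called after "Request:" as name([rows], argument=value, ...), one row to a line, values as JSON. carry_out: Moves the arm, as the interface text tells. Its arguments: {"type":"object","properties":{"targets":{"type":"array","items":{"type":"array"}},"jaw":{"type":"number"},"squeeze":{"type":"number"}},"required":["targets"]}

```bash
ls; mkdir -p pics
python3 - <<'E'
from cell import env
import cv2,numpy as np
o=env.get_obs()
for k,v in o.items(): print(k,np.round(v,3))
for c in("scene","top"):
    im=env.read_camera(c); cv2.imwrite(f"pics/{c}0.png",im[:,:,::-1])
    k=env.get_calibration(c); print(c,{a:np.round(b,4).tolist() for a,b in k.items()})
    R=np.array(k["R"]);print("pos",-R.T@np.array(k["t"]))
E
```

```text
pics
time_s 0.0
qpos [-75.05   18.44   -4.014  83.174   1.295  78.539  -3.26 ]
joint_velocities [-0.103  0.007  0.06   0.04   0.09  -0.108  0.004]
effort [ 0.0000e+00 -4.9129e+01 -4.0400e-01 -3.1253e+01 -6.4000e-02  4.4000e-02
  0.0000e+00]
tool_pos [0.159 0.63  0.221]
tool_rot [-90.006   0.108  75.858]
force [-0.025  0.065  0.282]
wrist_torque [ 0.024  0.019 -0.031]
grip_width 0.087
scene {'fx': 529.0445, 'fy': 529.0445, 'cx': 318.3363, 'cy': 233.8341, 'D': [-0.1304, 0.0, 0.0, 0.0, 0.0], 'R': [[-0.872, 0.4895, -0.0068], [0.3869, 0.6807, -0.622], [-0.2998, -0.545, -0.783]], 't': [0.4182, -0.0988, 1.4538]}
pos [0.83883208 0.6549376  1.07962884]
top {'fx': 579.634, 'fy': 579.634, 'cx': 316.1641, 'cy': 243.7258, 'D': [-0.1124, 0.0, 0.0, 0.0, 0.0], 'R': [[0.0199, -0.9998, -0.0003], [-0.9815, -0.0195, -0.1904], [0.1904, 0.0041, -0.9817]], 't': [-0.0353, 0.4988, 1.563]}
pos [ 0.19272805 -0.03206522  1.6293646 ]
```

View pics/scene0.png

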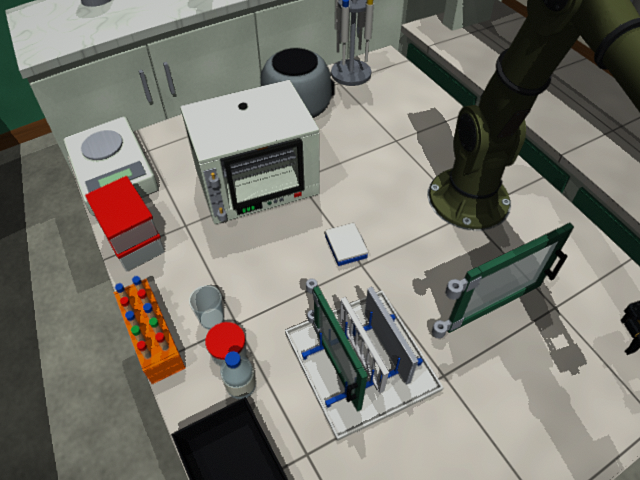

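View pics/top0.png

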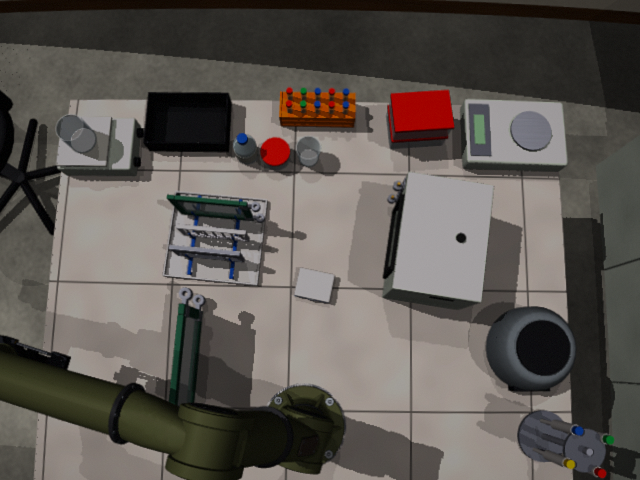

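```bash
cat > h.py <<'E'
import numpy as np, cv2
from scipy.optimize import least_squares
CAL={}
def cal(env,c):
    if c not in CAL: CAL[c]={k:np.array(v,float) for k,v in env.get_calibration(c).items()}
    return CAL[c]
def proj(env,c,X):
    k=cal(env,c); K=np.array([[k["fx"],0,k["cx"]],[0,k["fy"],k["cy"]],[0,0,1]])
    X=np.atleast_2d(np.array(X,float))
    return cv2.projectPoints(X,cv2.Rodrigues(k["R"])[0],k["t"],K,k["D"])[0][:,0]
def ray(env,c,uv):
    k=cal(env,c); K=np.array([[k["fx"],0,k["cx"]],[0,k["fy"],k["cy"]],[0,0,1]])
    n=cv2.undistortPoints(np.array(uv,float).reshape(-1,1,2),K,k["D"])[0,0]
    d=k["R"].T@np.array([n[0],n[1],1]); return -k["R"].T@k["t"],d/np.linalg.norm(d)
def atz(env,c,uv,z):
    o,d=ray(env,c,uv); return o+d*(z-o[2])/d[2]
def tri(env,uvs,uvt):
    f=lambda X:np.r_[proj(env,"scene",X)[0]-uvs,proj(env,"top",X)[0]-uvt]
    r=least_squares(f,[0.5,0,0.1]); return r.x,r.fun
def crop(im,x0,y0,x1,y1,s,name):
    c=im[y0:y1,x0:x1,::-1]; cv2.imwrite(name,cv2.resize(c,None,fx=s,fy=s,interpolation=cv2.INTER_CUBIC))
E
python3 - <<'E'
from cell import env
from h import *
for c,boxes in {"scene":[(275,260,445,440),(180,70,330,230)],"top":[(150,180,280,290),(370,165,500,310)]}.items():
    im=env.read_camera(c)
    np.save(f"{c}0.npy",im)
    for i,b in enumerate(boxes): crop(im,*b,4,f"pics/{c}_c{i}.png")
    for l in ("incubator","door","rack","drip_pan_center","door_hinge"):
        for r in env.outline_of(c,l)[:3]:
            print(c,l,round(r["p"],2),np.round(r["xy"],1),r["mask"].sum())
E
```

```text
scene incubator 0.96 [251.3 152.4] 14628
scene incubator 0.16 [338.1 347.2] 2956
scene door 0.86 [503.5 279.2] 6107
scene door 0.6 [333.3 346. ] 2896
scene rack 0.67 [364.8 383.4] 7646
scene drip_pan_center 0.95 [390.6 334.9] 1948
scene door_hinge 0.95 [338.2 344.4] 2842
scene door_hinge 0.77 [501.3 282.3] 6140
top incubator 0.72 [435.  244.3] 12607
top door 0.72 [188.2 350.2] 2843
top door 0.67 [215.5 207.6] 1642
top rack 0.75 [216.7 246.2] 5181
top drip_pan_center 0.83 [208.2 254. ] 720
top door_hinge 0.98 [214.9 204.1] 1661
top door_hinge 0.69 [186.2 349.2] 2920
top door_hinge 0.54 [209.4 253. ] 797
```

```bash
cd pics
python3 - <<'E'
import cv2,numpy as np
def pad(a,h,w):
    o=np.zeros((h,w,3),np.uint8); o[:a.shape[0],:a.shape[1]]=a; return o
for i in (0,1):
    print([cv2.imread(f"{c}_c{i}.png").shape for c in("scene","top")])
E
```

```text
[(720, 680, 3), (440, 520, 3)]
[(640, 600, 3), (580, 520, 3)]
```

Run:
```python
from h import *
s=np.load("scene0.npy");t=np.load("top0.npy")
crop(s,275,265,425,415,4,"pics/s_door.png"); crop(s,180,75,330,225,4,"pics/s_inc.png")
```

```text
(no output)
```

View pics/s_door.png

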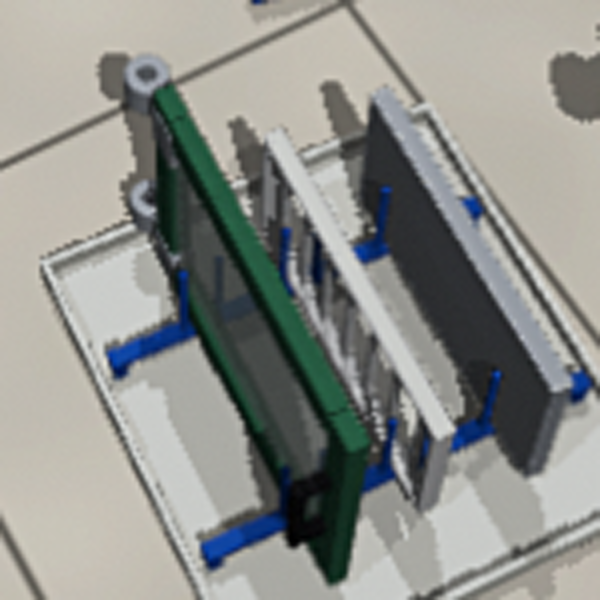

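View pics/s_inc.png

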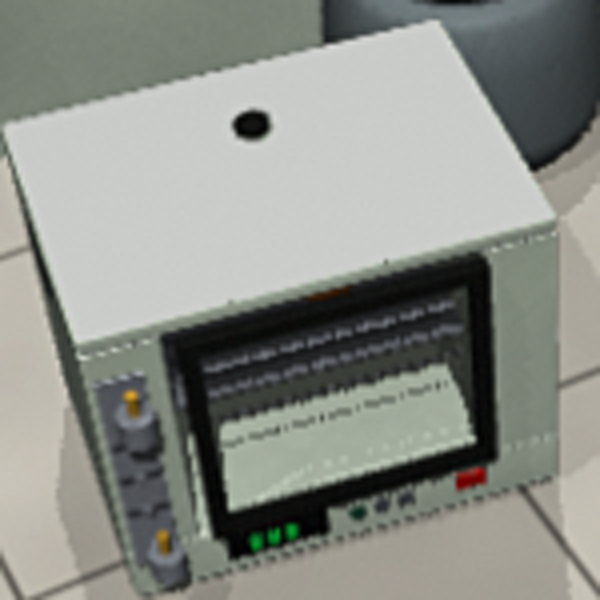

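View pics/top_c0.png

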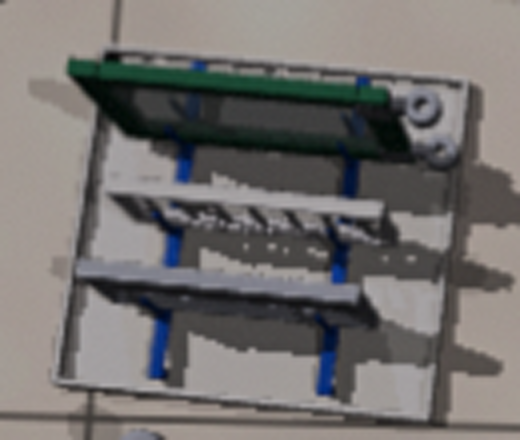

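View pics/top_c1.png

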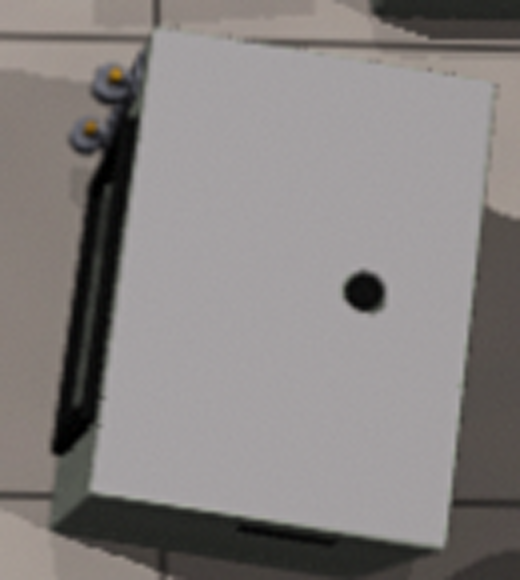

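```bash
cat > fit0.py <<'E'
from cell import env
from h import *
def S(x,y,ox,oy): return ((x+.5)/4-.5+ox,(y+.5)/4-.5+oy)
si=lambda x,y:S(x,y,180,75); ti=lambda x,y:S(x,y,370,165)
sd=lambda x,y:S(x,y,275,265); td=lambda x,y:S(x,y,150,180)
def pose(p,L):
    c,s=np.cos(p[2]),np.sin(p[2]); L=np.array(L,float)
    return np.c_[p[0]+c*L[:,0]-s*L[:,1],p[1]+s*L[:,0]+c*L[:,1],L[:,2]]
# incubator
Lt=[[-.11,.15,.24],[.11,.15,.24],[.11,-.15,.24],[-.11,-.15,.24]]
us=[si(80,345),si(5,122),si(435,20),si(555,218)]
ut=[ti(155,30),ti(493,85),ti(443,548),ti(92,492)]
def f(p):
    X=pose(p,Lt); return np.r_[(proj(env,"scene",X)-us).ravel(),(proj(env,"top",X)-ut).ravel()]
r=least_squares(f,[.45,-.3,-1.5]); pi=r.x; print("inc",pi[:2],np.degrees(pi[2])); print(np.round(r.fun.reshape(-1,2),1).tolist())
# pins
for d in [0]:
    up=tri(env,si(131,393),ti(117,73)); lo=tri(env,si(163,533),ti(91,127))
    print(up,lo)
    for X in(up[0],lo[0]):
        c,s=np.cos(pi[2]),np.sin(pi[2]); v=X[:2]-pi[:2]; print("in inc",c*v[0]+s*v[1],-s*v[0]+c*v[1])
# door: yaw~180
Ld=[[-.006,.105,.197],[.006,-.105,.197],[-.006,-.105,.197],[0,.125,.022+.159]]
us=[sd(158,95),sd(372,450),sd(335,455),sd(147,73)]
ut=[td(388,90),td(72,74),td(72,60),td(422,105)]
def f(p):
    X=pose(p,Ld); return np.r_[(proj(env,"scene",X)-us).ravel(),(proj(env,"top",X)-ut).ravel()]
r=least_squares(f,[.6,.4,3.1]); pd=r.x; print("door",pd[:2],np.degrees(pd[2])); print(np.round(r.fun.reshape(-1,2),1).tolist())
print(tri(env,us[3],ut[3]))
im=np.load("scene0.npy")
E
python3 fit0.py
```

```text
inc [ 0.48877303 -0.34099982] -98.08032764276244
[[-1.2, 0.1], [-1.2, 1.0], [1.4, -0.3], [1.2, -0.2], [-0.5, -1.1], [0.9, -0.9], [1.0, 1.1], [-0.7, 0.9]]
(array([ 0.63123656, -0.23457824,  0.20673824]), array([-0.0997902 , -0.02442736, -0.05930233,  0.095914  ])) (array([ 0.63064898, -0.23409737,  0.08241667]), array([ 0.07760456,  0.01837543,  0.04757893, -0.07387125]))
in inc -0.1253898838341213 0.12609039026120347
in inc -0.12578338748727214 0.1254410589403483
door [0.58005822 0.25795689] 174.55892195063913
[[-1.2, -1.1], [-1.1, -1.1], [2.1, 0.3], [0.5, 0.1], [0.5, -0.3], [-1.4, -0.6], [-0.7, -1.5], [0.0, 0.7]]
(array([0.56945926, 0.13358975, 0.18233222]), array([-0.06817093, -0.01432782, -0.05675053,  0.06851915]))
```

Request:
carry_out([
  [[0,-8,0],[0,8.1,0]],
  [[0,-8,0],[0,8.1,0]],
  [[0,-8,0],[0,8.1,0]],
  [[0,-8,0],[0,8.1,0]],
  [[0,-8,0],[0,8.1,0]],
  [[0,-8,0],[0,8.1,0]],
  [[0,-8,0],[0,8.1,0]],
  [[0,-8,0],[0,8.1,0]],
  [[0,-8,0],[0,8.1,0]],
  [[0,-8,0],[0,8.1,0]],
], jaw=1)

```text
time_s: 1.7
tool_pos: [0.1587, 0.6303, 0.303]
tool_rot: [-90.0, 0.0, -5.5]
force: [0.2, 0.1, 0.1]
grip_width: 0.0868
```

Request:
carry_out([
  [[37.8,0,-27.6],[0,0,0]],
  [[37.8,0,-27.6],[0,0,0]],
  [[37.8,0,-27.6],[0,0,0]],
  [[37.8,0,-27.6],[0,0,0]],
  [[37.8,0,-27.6],[0,0,0]],
  [[37.8,0,-27.6],[0,0,0]],
  [[37.8,0,-27.6],[0,0,0]],
  [[37.8,0,-27.6],[0,0,0]],
  [[37.8,0,-27.6],[0,0,0]],
  [[37.8,0,-27.6],[0,0,0]],
  [[37.8,0,-27.6],[0,0,0]],
  [[0,0,0],[0,0,0]],
])

```text
time_s: 2.9
tool_pos: [0.5511, 0.2824, 0.3027]
tool_rot: [-90.2, -0.2, -5.9]
force: [0.2, -0.4, -0.3]
grip_width: 0.0867
```

Request:
carry_out([
  [[16,0,-11],[0,-0.4,0]],
  [[16,0,-11],[0,0,0]],
  [[0,20,0],[0,0,0]],
  [[0,30,0],[0,0,0]],
  [[0,25,0],[0,0,0]],
  [[0,0,0],[0,0,0]],
])

```text
time_s: 3.5
tool_pos: [0.5732, 0.2657, 0.2236]
tool_rot: [-90.2, 0.4, -4.7]
force: [0.1, -0.1, -0.5]
grip_width: 0.0869
```

Run:
```python
from cell import env
from h import *
s=env.read_camera("scene");t=env.read_camera("top")
crop(s,275,225,425,375,4,"pics/s1.png"); crop(t,150,120,300,270,4,"pics/t1.png")
o=env.get_obs(); print(o["tool_pos"],o["tool_rot"],o["qpos"])
```

```text
[0.57552233 0.26646684 0.22801698] [-8.99960804e+01  9.26292038e-03 -4.70940385e+00] [-47.81453467  17.05699377  25.71589229  86.03647521  -7.46779026
  78.61236483 -26.31804495]
```

View pics/s1.png

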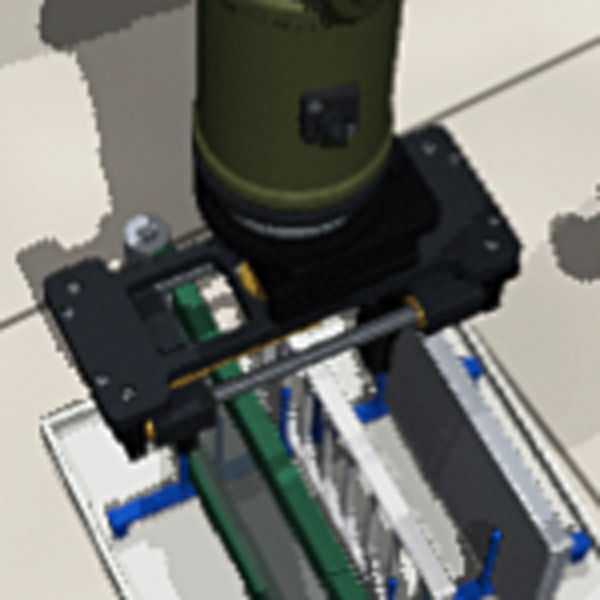

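View pics/t1.png

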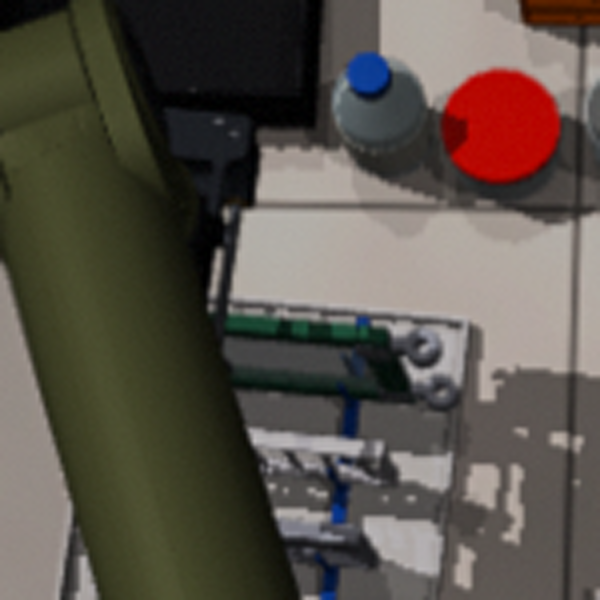

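Request:
carry_out([
  [[5,15,-8],[0,0.7,0]],
  [[0,15,0],[0,0,0]],
  [[0,15,0],[0,0,0]],
  [[0,14,0],[0,0,0]],
  [[0,0,0],[0,0,0]],
  [[0,0,0],[0,0,0]],
])

```text
time_s: 4.2
tool_pos: [0.5798, 0.2578, 0.1681]
tool_rot: [-90.0, 0.0, -5.4]
force: [-1.1, -0.4, -0.5]
grip_width: 0.087
```

Request:
carry_out([
  [[0,0,0],[0,0,0]],
  [[0,0,0],[0,0,0]],
  [[0,0,0],[0,0,0]],
  [[0,0,0],[0,0,0]],
  [[0,0,0],[0,0,0]],
  [[0,0,0],[0,0,0]],
], jaw=0, squeeze=8)

```text
time_s: 4.8
tool_pos: [0.5801, 0.2577, 0.1686]
tool_rot: [-90.0, -0.0, -5.4]
force: [-0.3, 0.4, 0.5]
grip_width: 0.047
```

Request:
carry_out([
  [[0,0,0],[0,0,0]],
  [[0,0,0],[0,0,0]],
  [[0,0,0],[0,0,0]],
  [[0,0,0],[0,0,0]],
  [[0,0,0],[0,0,0]],
  [[0,0,0],[0,0,0]],
])

```text
time_s: 5.4
tool_pos: [0.58, 0.2577, 0.1685]
tool_rot: [-90.0, 0.0, -5.4]
force: [-0.6, 0.5, -0.2]
grip_width: 0.0121
```

Run:
```python
from cell import env
from h import *
s=env.read_camera("scene");t=env.read_camera("top")
crop(s,275,225,425,375,4,"pics/s2.png"); crop(t,150,120,300,270,4,"pics/t2.png")
o=env.get_obs(); print(o["tool_pos"],o["tool_rot"],o["force"],o["grip_width"])
```

```text
[0.58000075 0.25764606 0.16857722] [-8.99997139e+01  3.44229277e-03 -5.42921006e+00] [ 0.56828075  0.61867959 -0.14864466] 0.011900730043839533
```

View pics/s2.png

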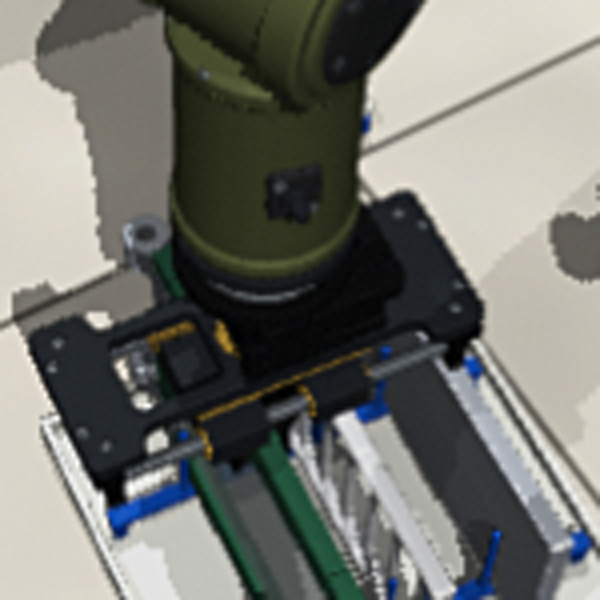

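Request:
carry_out([
  [[0,0,0],[0,0,0]],
  [[0,0,0],[0,0,0]],
  [[0,0,0],[0,0,0]],
  [[0,-5,0],[0,0,0]],
  [[0,-10,0],[0,0,0]],
  [[0,-10,0],[0,0,0]],
  [[0,-10,0],[0,0,0]],
  [[0,-15,0],[0,0,0]],
  [[0,-15,0],[0,0,0]],
  [[0,-20,0],[0,0,0]],
  [[0,-20,0],[0,0,0]],
  [[0,-15,0],[0,0,0]],
], squeeze=40)

```text
time_s: 6.7
tool_pos: [0.5806, 0.2577, 0.2913]
tool_rot: [-89.9, -0.1, -5.4]
force: [0.9, -0.2, -4.1]
grip_width: 0.0119
```

Run:
```python
from cell import env
from h import *
s=env.read_camera("scene");t=env.read_camera("top")
crop(s,250,180,400,330,4,"pics/s3.png"); crop(t,150,120,300,270,4,"pics/t3.png")
o=env.get_obs(); print(o["tool_pos"],o["tool_rot"],o["force"],o["wrist_torque"],o["grip_width"])
```

```text
[0.58144995 0.25799221 0.29205673] [-89.81918881  -0.26353741  -5.4496916 ] [ 0.15740202  0.47206937 -3.07865225] [-0.10297177 -0.01300353  0.03837974] 0.0118087940169628
```

View pics/s3.png

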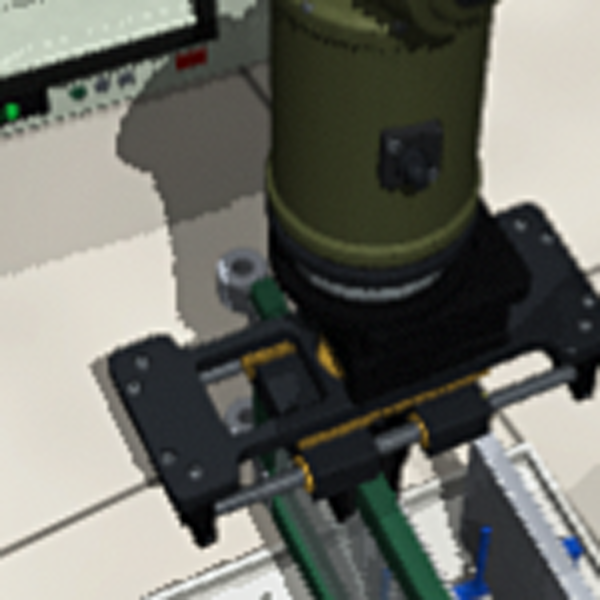

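View pics/t3.png

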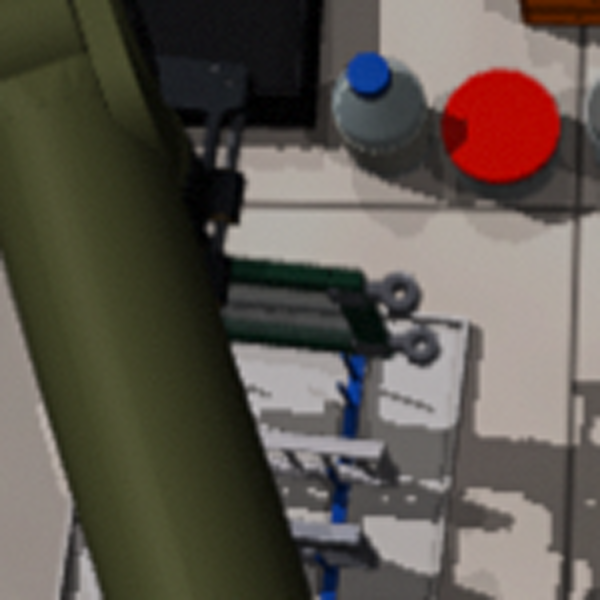

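Request:
carry_out([
  [[0,-10,0],[0,0,0]],
  [[5,-10,-15],[0,0,0]],
  [[10,0,-32],[0,0,0]],
  [[11,0,-40],[0,0,0]],
  [[12,0,-42],[0,0,0]],
  [[12,0,-42],[0,0,0]],
  [[12,0,-42],[0,0,0]],
  [[12,0,-42],[0,0,0]],
  [[11,0,-40],[0,0,0]],
  [[10,0,-32],[0,0,0]],
  [[5,0,-18],[0,0,0]],
  [[0,0,0],[0,0,0]],
])

```text
time_s: 8.0
tool_pos: [0.6463, -0.0992, 0.3089]
tool_rot: [-90.0, 0.0, -5.7]
force: [0.5, 1.0, -3.8]
grip_width: 0.0118
```

Request:
carry_out([
  [[0,0,0],[0,2.65,0]],
  [[0,15,0],[0,0,0]],
  [[0,15,0],[0,0,0]],
  [[0,20,0],[0,0,0]],
  [[0,0,0],[0,0,0]],
  [[0,0,0],[0,0,0]],
  [[0,0,0],[0,0,0]],
])

```text
time_s: 8.7
tool_pos: [0.6472, -0.0953, 0.2592]
tool_rot: [-90.0, -0.1, -8.1]
force: [-0.7, 0.9, -2.6]
grip_width: 0.0117
```

Run:
```python
from cell import env
from h import *
s=env.read_camera("scene");t=env.read_camera("top")
np.save("s4.npy",s);np.save("t4.npy",t)
cv2.imwrite("pics/s4.png",s[:,:,::-1]);cv2.imwrite("pics/t4.png",t[:,:,::-1])
o=env.get_obs(); print(o["tool_pos"],o["tool_rot"],o["force"],o["wrist_torque"],o["grip_width"])
```

```text
[ 0.64738414 -0.09546805  0.25961196] [-89.9963094   -0.10115023  -8.07919516] [ 0.86477859  1.47961825 -3.15972986] [-0.06451328  0.06511436 -0.04338683] 0.01219186951976925
```

View pics/s4.png

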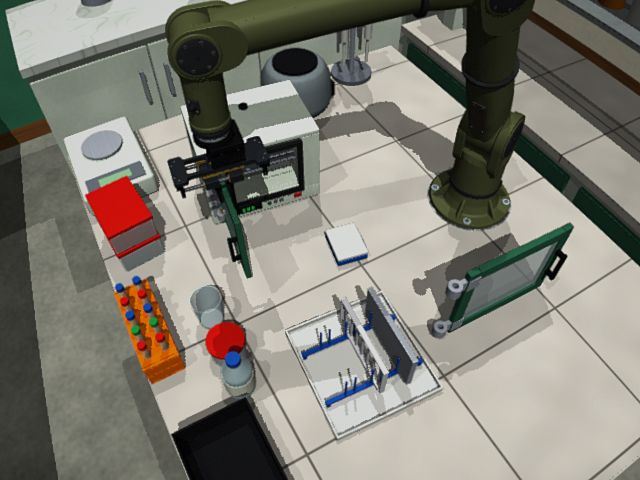

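View pics/t4.png

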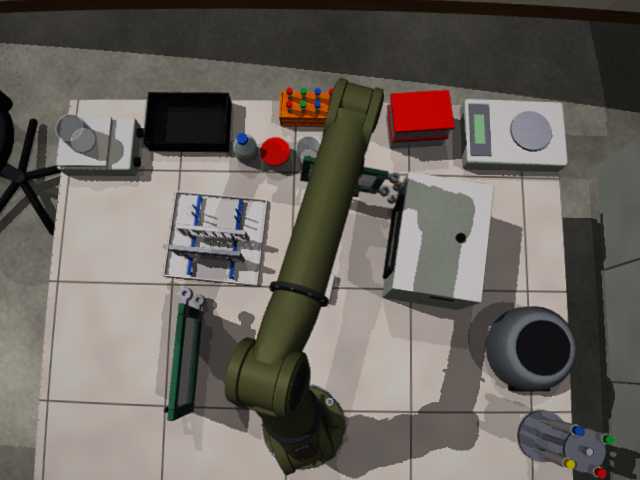

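Run:
```python
from h import *
s=np.load("s4.npy");t=np.load("t4.npy")
crop(s,185,165,260,240,8,"pics/s4c.png"); crop(t,360,155,435,230,8,"pics/t4c.png")
```

```text
(no output)
```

View pics/s4c.png

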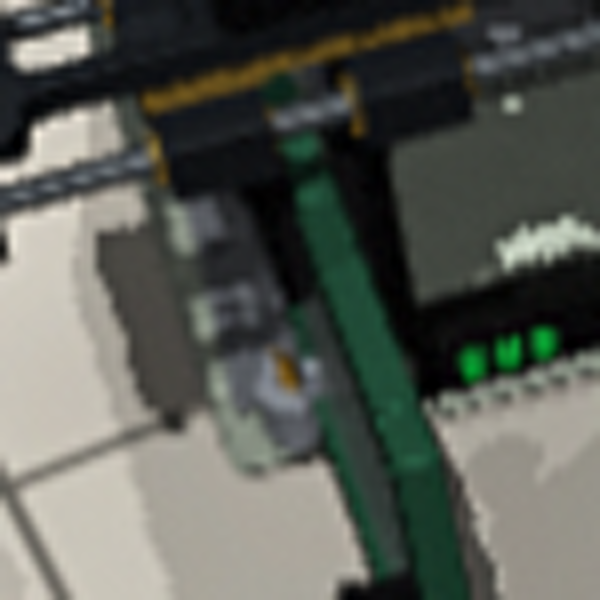

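View pics/t4c.png

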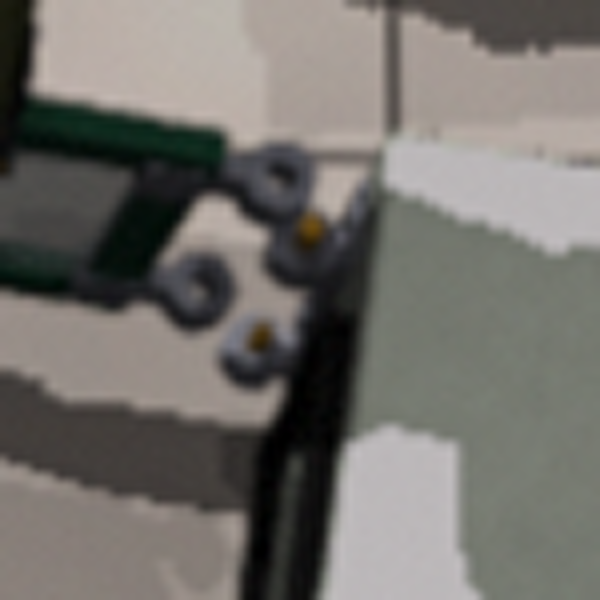

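```bash
cat > rel.py <<'E'
from cell import env
from h import *
import sys
t=np.load(sys.argv[1]); zt=float(sys.argv[2])
hsv=cv2.cvtColor(t,cv2.COLOR_RGB2HSV)
m=((hsv[...,0]>12)&(hsv[...,0]<30)&(hsv[...,1]>120)&(hsv[...,2]>60)).astype(np.uint8); m[:160]=0;m[240:]=0;m[:,:370]=0;m[:,430:]=0
n,_,st,ce=cv2.connectedComponentsWithStats(m,connectivity=8)
for i in range(1,n): print("gold",st[i],np.round(ce[i],2), "w", (m*1).sum())
E
python3 rel.py t4.npy .2596
python3 - <<'E'
from cell import env
from h import *
T=lambda x,y:((x+.5)/8-.5+360,(y+.5)/8-.5+155)
pu=atz(env,"top",T(313,222),.203);pl=atz(env,"top",T(262,331),.078)
ku=atz(env,"top",T(283,178),.2721);kl=atz(env,"top",T(203,290),.1471)
for n,v in dict(pu=pu,pl=pl,ku=ku,kl=kl,du=pu-ku,dl=pl-kl).items(): print(n,np.round(v*1000,1))
# where knuckle predicted from robot
tcp=np.array([.6474,-.0955]);a=np.radians(-8.08)
k=tcp-.125*np.array([-np.sin(a),np.cos(a)]);print("pred kn",k)
for z in(.2721,.1471): print(proj(env,"top",[k[0],k[1],z]), )
print(T(283,178),T(203,290))
E
```

```text
gold [397 182   3   3   7] [398.29 183.  ] w 9
gold [392 196   2   1   2] [392.5 196. ] w 9
pu [ 634.1 -234.8  203. ]
pl [ 632.9 -234.4   78. ]
ku [ 626.6 -215.9  272.1]
kl [ 627.  -205.8  147.1]
du [  7.5 -18.9 -69.1]
dl [  5.9 -28.6 -69.1]
pred kn [ 0.62983055 -0.2192591 ]
[[396.28840776 175.58086903]]
[[389.97784528 189.90813019]]
(394.9375, 176.8125) (384.9375, 190.8125)
```

Run:
```python
from h import *
s=np.load("s4.npy");t=np.load("t4.npy")
crop(s,200,190,275,290,6,"pics/s4d.png"); crop(t,290,145,400,215,7,"pics/t4d.png")
```

```text
(no output)
```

View pics/s4d.png

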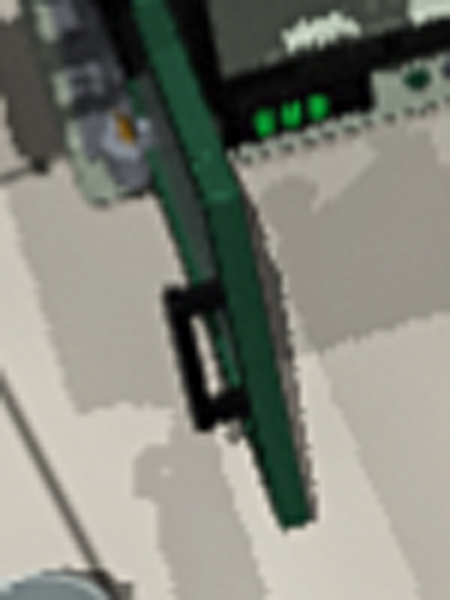

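View pics/t4d.png

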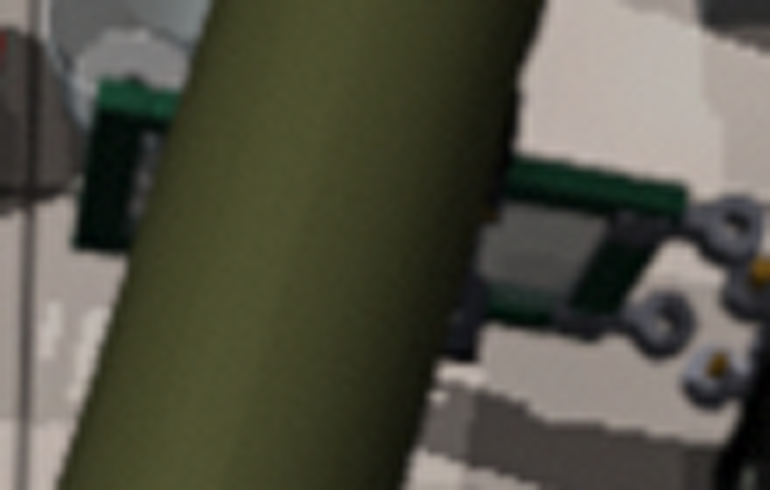

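```bash
cat > fit1.py <<'E'
from cell import env
from h import *
from scipy.spatial.transform import Rotation as Ro
S=lambda x,y:((x+.5)/6-.5+200,(y+.5)/6-.5+190)
T=lambda x,y:((x+.5)/7-.5+290,(y+.5)/7-.5+145)
ps=[([-.006,-.105,.175],S(205,196)),([.006,-.105,.175],S(237,191)),([-.006,-.105,0],S(285,527)),([.006,-.105,0],S(314,519))]
pt=[([-.006,-.105,.175],T(100,82)),([.006,-.105,.175],T(97,109)),([.006,-.105,0],T(75,247)),([-.006,.105,.175],T(687,187)),([.006,.105,.175],T(685,214)),([0,.125,.159],T(740,218)),([0,.125,.034],T(667,325))]
def X(p,L): # door origin frame; rotate: yaw*tilt(x)*lean(y)
    R=Ro.from_euler("ZXY",[p[3],p[4],p[5]],degrees=True).as_matrix(); return np.array(L)@R.T+p[:3]
def f(p):
    return np.r_[(proj(env,"scene",X(p,[a for a,_ in ps]))-[b for _,b in ps]).ravel(),(proj(env,"top",X(p,[a for a,_ in pt]))-[b for _,b in pt]).ravel(),(p[3]-172)*1.0, p[5]*.5]
r=least_squares(f,[.647,-.095,.12,172,0,0]); print(np.round(r.x,4)); print(np.round(r.fun[:-2].reshape(-1,2),1).tolist())
J=np.linalg.inv(r.jac.T@r.jac); print(np.sqrt(np.diag(J))*np.sqrt((r.fun**2).mean()))
print("hinge pts",X(r.x,[[0,.125,.012],[0,.125,.137]]))
E
python3 fit1.py
```

```text
[ 6.474000e-01 -8.230000e-02  1.178000e-01  1.716785e+02 -4.093800e+00
 -4.145000e-01]
[[0.2, 0.4], [0.9, -0.5], [-0.4, 0.6], [0.0, 0.2], [-0.2, -1.2], [-0.6, -0.4], [-0.6, 1.0], [1.1, -0.5], [0.7, 0.3], [-0.1, 0.8], [0.7, -0.5]]
[0.00084001 0.00089585 0.00122516 0.25840597 0.35158488 0.30641195]
hinge pts [[ 0.62926773 -0.20649078  0.12088145]
 [ 0.62887094 -0.21545114  0.24555926]]
```

Request:
carry_out([
  [[0,0,0],[0,0,0]],
  [[0,0,0],[0,0,0]],
  [[0,0,0],[-1,0,0]],
  [[0,0,0],[-1.5,0,0]],
  [[0,0,0],[-1.5,0,0]],
  [[0,0,0],[0,0,0]],
  [[0,0,0],[0,0,0]],
  [[0,0,0],[0,0,0]],
], squeeze=60)

```text
time_s: 9.6
tool_pos: [0.6468, -0.0955, 0.2586]
tool_rot: [-94.0, -0.0, -8.1]
force: [0.6, 0.2, -2.2]
grip_width: 0.0115
```

```bash
cat > look.py <<'E'
from cell import env
from h import *
import sys
n=sys.argv[1]
s=env.read_camera("scene");t=env.read_camera("top")
np.save(f"s{n}.npy",s);np.save(f"t{n}.npy",t)
crop(s,200,190,275,290,6,f"pics/s{n}d.png"); crop(t,290,145,400,215,7,f"pics/t{n}d.png")
crop(t,365,160,425,220,10,f"pics/t{n}c.png")
o=env.get_obs(); print(np.round(o["tool_pos"],4),np.round(o["tool_rot"],2),np.round(o["force"],2),np.round(o["wrist_torque"],2),o["grip_width"],o["time_s"])
E
python3 look.py 5
```

```text
[ 0.6468 -0.0958  0.2586] [-9.401e+01 -1.000e-02 -8.130e+00] [-0.17  0.48 -3.45] [ 0.04  0.1  -0.03] 0.01166952173692625 9.7
```

View pics/s5d.png

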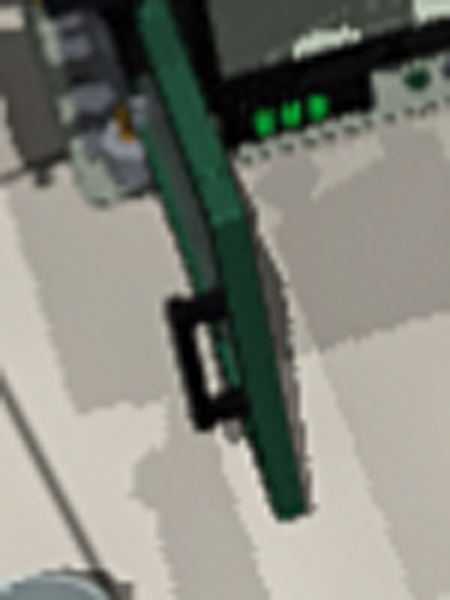

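View pics/t5d.png

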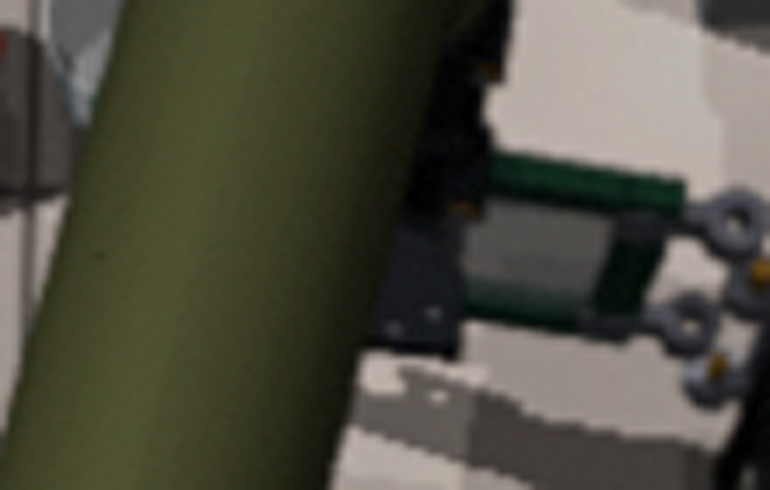

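View pics/t5c.png

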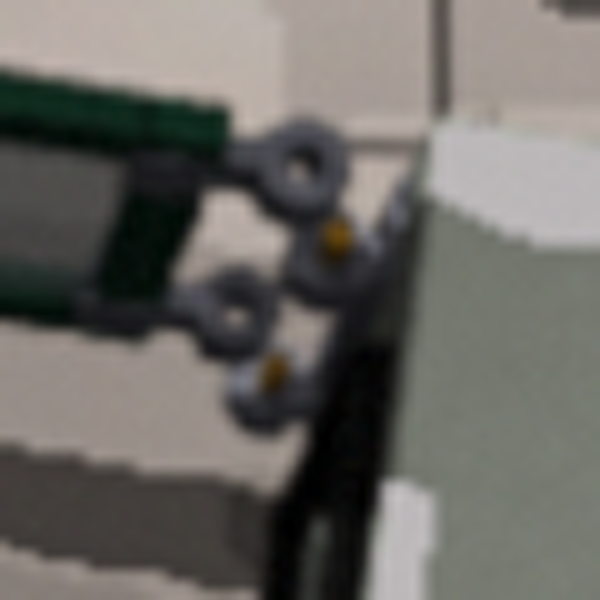

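```bash
cat > rel2.py <<'E'
from cell import env
from h import *
def rel(ku,kl,pu,pl,dh,yaw,ox=365,oy=160,s=10):
    T=lambda p:((p[0]+.5)/s-.5+ox,(p[1]+.5)/s-.5+oy)
    a=np.radians(yaw); ex=np.array([np.cos(a),np.sin(a)]); ez=np.array([-np.sin(a),np.cos(a)])
    for k,p,h in((ku,pu,.125),(kl,pl,0)):
        K=atz(env,"top",T(k),dh+h+.022)[:2];P=atz(env,"top",T(p),.078+h)[:2]
        d=(P-K)*1000; print("K",np.round(K*1000,1),"P",np.round(P*1000,1),"d",np.round(d,1),"tool x,z",np.round([d@ex,d@ez],1))
E
python3 - <<'E'
from rel2 import *
rel((303,163),(237,309),(340,230),(276,363),.124,-8.1)
E
```

```text
K [ 629.4 -215.9] P [ 633.5 -234.4] d [  4.1 -18.6] tool x,z [  6.7 -17.8]
K [ 628.6 -214.8] P [ 633.2 -233.9] d [  4.6 -19.2] tool x,z [  7.3 -18.3]
```

Request:
carry_out([
  [[1.5,0.3,-4.5],[0,0,0]],
  [[3,0.5,-6.5],[0,0,0]],
  [[2.5,0.5,-7],[0,0,0]],
  [[0,6,0.4],[0,0,0]],
  [[0,8,0.6],[0,0,0]],
  [[0,6,0.4],[0,0,0]],
  [[0,0,0],[0,0,0]],
  [[0,0,0],[0,0,0]],
  [[0,0,0],[0,0,0]],
])

```text
time_s: 10.6
tool_pos: [0.6515, -0.114, 0.2387]
tool_rot: [-94.0, -0.0, -8.1]
force: [0.5, -0.7, -2.5]
grip_width: 0.0115
```

```bash
python3 look.py 6
```

```text
[ 0.6515 -0.1141  0.2388] [-9.40e+01 -4.00e-02 -8.08e+00] [-0.27  0.44 -2.19] [ 0.1   0.03 -0.02] 0.011570466739104742 10.7
```

View pics/t6c.png

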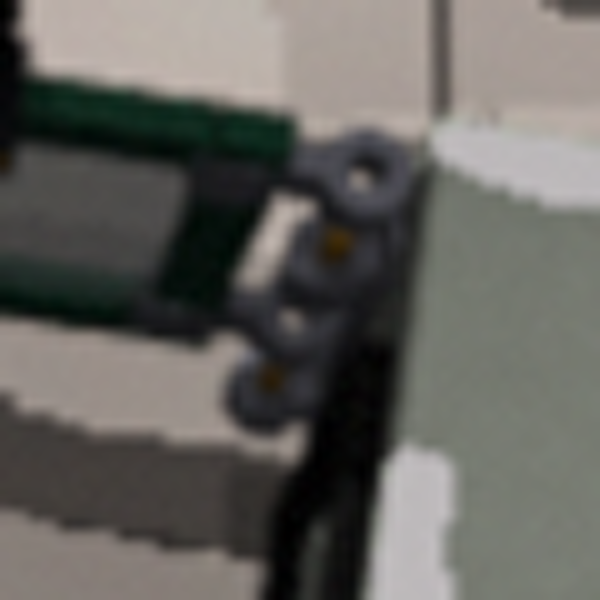

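View pics/s6d.png

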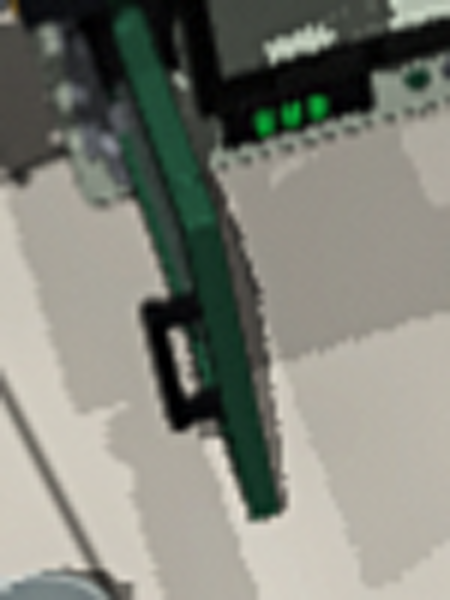

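Run:
```python
from rel2 import *
rel((364,172),(294,317),(340,232),(274,365),.104,-8.1)
for k in range(1):
    # predicted pixel of hole tops when aligned at this height
    for h,P in((.125,(.6335,-.2344)),(0,(.633,-.234))): print(proj(env,"top",[*P,.126+h]))
```

```text
K [ 633.9 -233.8] P [ 633.  -234.4] d [-0.9 -0.6] tool x,z [-0.8 -0.8]
K [ 632.5 -232.6] P [ 632.6 -233.4] d [ 0.1 -0.7] tool x,z [ 0.2 -0.7]
[[401.19780474 176.89397525]]
[[394.44738055 191.0943981 ]]
```

Request:
carry_out([
  [[-0.3,0,-0.7],[0,0,0]],
  [[0,6,0.4],[0,0,0]],
  [[0,7,0.5],[0,0,0]],
  [[0,5,0.35],[0,0,0]],
  [[0,3,0.2],[0,0,0]],
  [[0,1.5,0.1],[0,0,0]],
  [[0,0,0],[0,0,0]],
  [[0,0,0],[0,0,0]],
  [[0,0,0],[0,0,0]],
])

```text
time_s: 11.6
tool_pos: [0.6511, -0.1149, 0.2163]
tool_rot: [-94.0, -0.0, -8.1]
force: [-0.0, -0.0, -3.6]
grip_width: 0.0116
```

```bash
python3 look.py 7
```

```text
[ 0.651  -0.1149  0.2163] [-9.399e+01 -3.000e-02 -8.090e+00] [ 0.48  0.52 -3.27] [0.03 0.06 0.03] 0.01133325543746053 11.7
```

View pics/t7c.png

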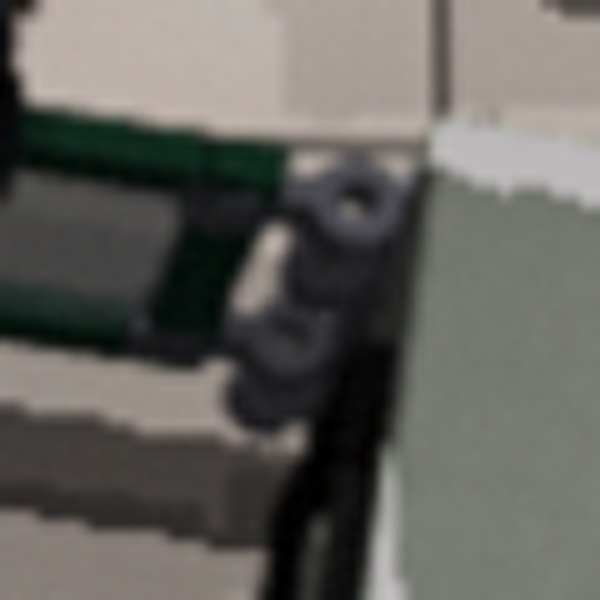

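View pics/s7d.png

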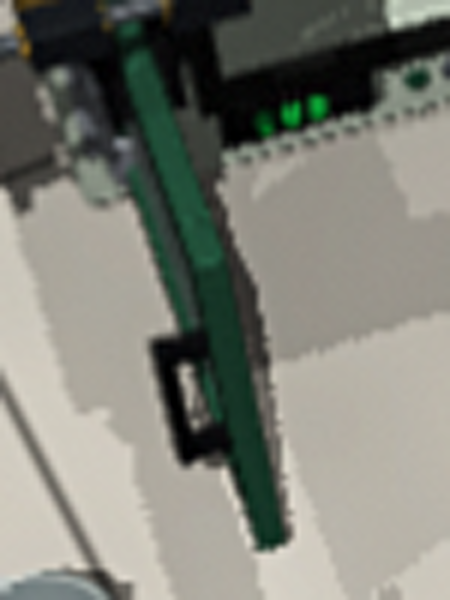

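Request:
carry_out([
  [[0,1,0.07],[0,0,0]],
  [[0,1,0.07],[0,0,0]],
  [[0,1,0.07],[0,0,0]],
  [[0,0,0],[0,0,0]],
  [[0,0,0],[0,0,0]],
])

```text
time_s: 12.2
tool_pos: [0.651, -0.1148, 0.2131]
tool_rot: [-94.0, -0.0, -8.1]
force: [0.9, -0.5, -2.8]
grip_width: 0.0111
```

Request:
carry_out([
  [[0,1,0.07],[0,0,0]],
  [[0,0,0],[0,0,0]],
  [[0,0,0],[0,0,0]],
])

```text
time_s: 12.5
tool_pos: [0.6511, -0.1147, 0.2124]
tool_rot: [-94.0, -0.0, -8.1]
force: [0.0, 1.1, 0.4]
grip_width: 0.0115
```

Request:
carry_out([
  [[0,1,0.07],[0,0,0]],
  [[0,0,0],[0,0,0]],
  [[0,0,0],[0,0,0]],
])

```text
time_s: 12.8
tool_pos: [0.6514, -0.1144, 0.2118]
tool_rot: [-94.0, -0.1, -8.1]
force: [-0.7, 2.4, 5.3]
grip_width: 0.0115
```

Request:
carry_out([
  [[0,-0.5,0],[0,0,0]],
  [[0.7,0,0],[0,0,0]],
  [[0,0,0],[0,0,0]],
])

```text
time_s: 13.1
tool_pos: [0.6518, -0.1145, 0.2117]
tool_rot: [-94.0, -0.0, -8.1]
force: [-1.2, 3.5, 5.5]
grip_width: 0.0113
```

Request:
carry_out([
  [[-0.7,0,-0.7],[0,0,0]],
  [[0,0,0],[0,0,0]],
  [[0,0,0],[0,0,0]],
])

```text
time_s: 13.4
tool_pos: [0.6513, -0.1145, 0.2119]
tool_rot: [-93.9, -0.0, -8.0]
force: [0.3, 3.3, 4.9]
grip_width: 0.0113
```

Request:
carry_out([
  [[-0.7,0,0.7],[0,0,0]],
  [[0,0,0],[0,0,0]],
  [[0,0,0],[0,0,0]],
])

```text
time_s: 13.7
tool_pos: [0.6507, -0.1144, 0.2118]
tool_rot: [-94.0, -0.1, -8.1]
force: [1.7, 3.8, 4.8]
grip_width: 0.0115
```

Request:
carry_out([
  [[0.7,0,0.7],[0,0,0]],
  [[0,0,0],[0,0,0]],
  [[0,0,0],[0,0,0]],
])

```text
time_s: 14.0
tool_pos: [0.6512, -0.1143, 0.2116]
tool_rot: [-94.0, -0.0, -8.1]
force: [-0.2, 3.2, 5.9]
grip_width: 0.0117
```

```bash
python3 look.py 8
```

```text
[ 0.6512 -0.1143  0.2117] [-9.401e+01 -3.000e-02 -8.100e+00] [1.23 2.72 6.05] [ 0.07  0.08 -0.02] 0.011419426174744049 14.1
```

View pics/t8c.png

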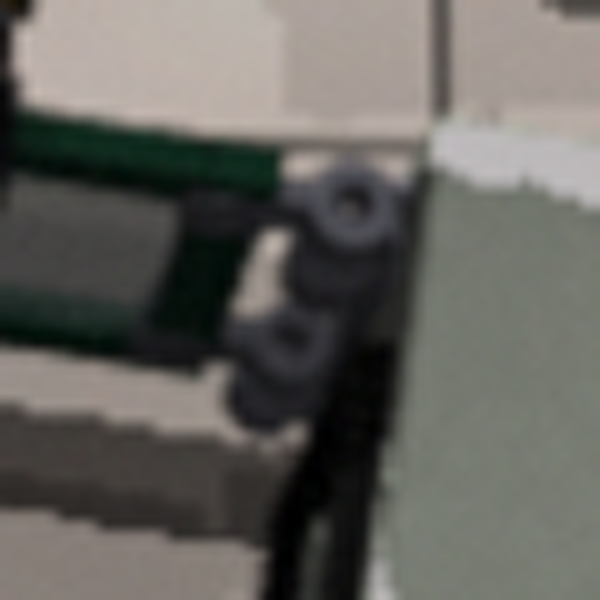

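Run:
```python
from h import *
s=np.load("s8.npy"); crop(s,195,165,250,225,10,"pics/s8e.png")
s=np.load("s7.npy"); crop(s,195,165,250,225,10,"pics/s7e.png")
```

```text
(no output)
```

View pics/s8e.png

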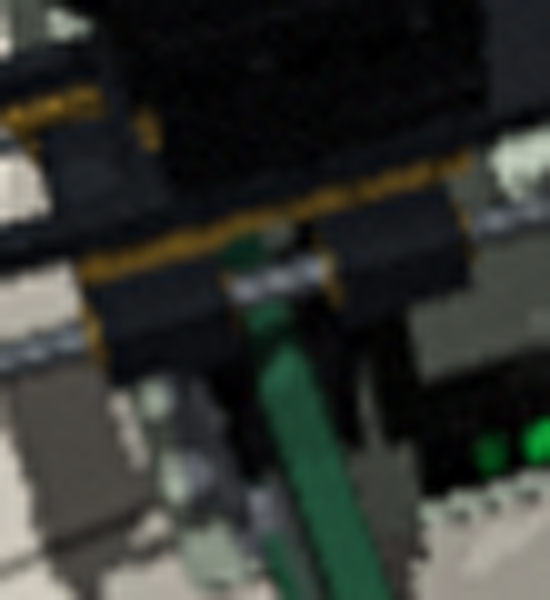

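```bash
cat > ov.py <<'E'
from cell import env
from h import *
def ov(img,circles,name,ox=375,oy=165,w=40,h=45,s=13,cam="top"):
    c=cv2.resize(img[oy:oy+h,ox:ox+w,::-1],None,fx=s,fy=s,interpolation=cv2.INTER_CUBIC)
    a=np.linspace(0,2*np.pi,60)
    for (x,y,z,r,col) in circles:
        p=proj(env,cam,np.c_[x+r*np.cos(a),y+r*np.sin(a),0*a+z])
        q=((p-[ox,oy]+.5)*s-.5)
        cv2.polylines(c,[np.round(q*8).astype(np.int32)],True,col,1,cv2.LINE_AA,3)
    cv2.imwrite(name,c)
E
python3 - <<'E'
from ov import *
t=np.load("top0.npy")
P=(.6332,-.2342)
ov(t,[(*P,.062,.012,(0,255,255)),(*P,.187,.012,(0,255,255)),(*P,.078,.004,(0,0,255)),(*P,.203,.004,(0,0,255))],"pics/ov0.png")
E
```

```text
(no output)
```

View pics/ov0.png

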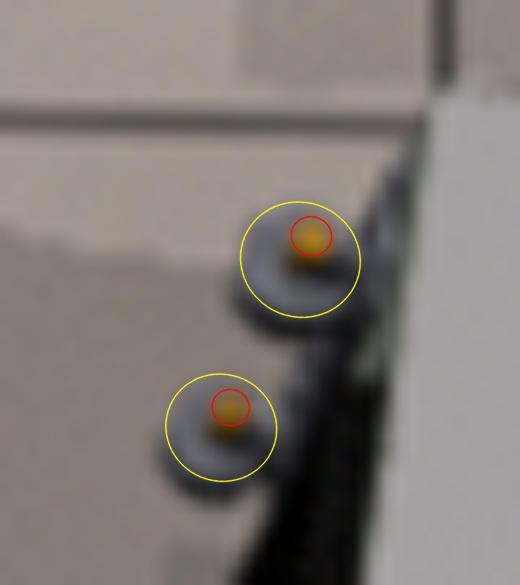

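Run:
```python
from ov import *
t=np.load("top0.npy")
Y=(0,255,255);R=(0,0,255)
P=(.6322,-.2341)
ov(t,[(*P,.062,.012,Y),(*P,.187,.012,Y),(*P,.042,.012,Y),(*P,.167,.012,Y),(*P,.078,.004,R),(*P,.203,.004,R)],"pics/ov1.png")
t=np.load("t5.npy"); K=(.6287,-.2155);d=.124
ov(t,[(*K,d+.022,.012,Y),(*K,d+.147,.012,Y),(*K,d,.012,Y),(*K,d+.125,.012,Y),(*K,d+.022,.00475,R),(*K,d+.147,.00475,R)],"pics/ov5.png")
t=np.load("t6.npy"); K=(.6330,-.2335);d=.104
ov(t,[(*K,d+.022,.012,Y),(*K,d+.147,.012,Y),(*K,d,.012,Y),(*K,d+.125,.012,Y),(*K,d+.022,.00475,R),(*K,d+.147,.00475,R)],"pics/ov6.png")
```

```text
(no output)
```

View pics/ov1.png

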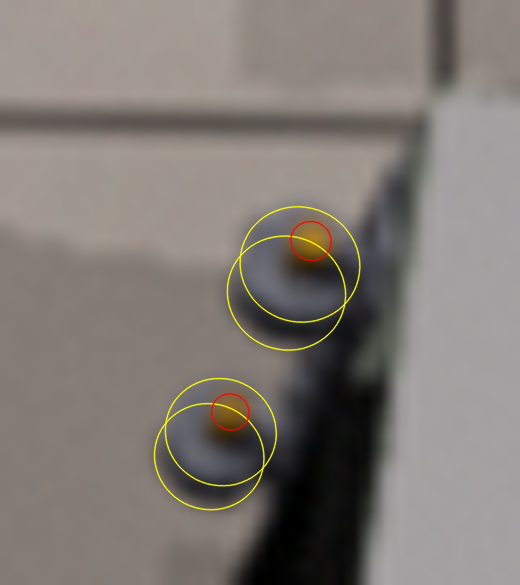

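View pics/ov5.png

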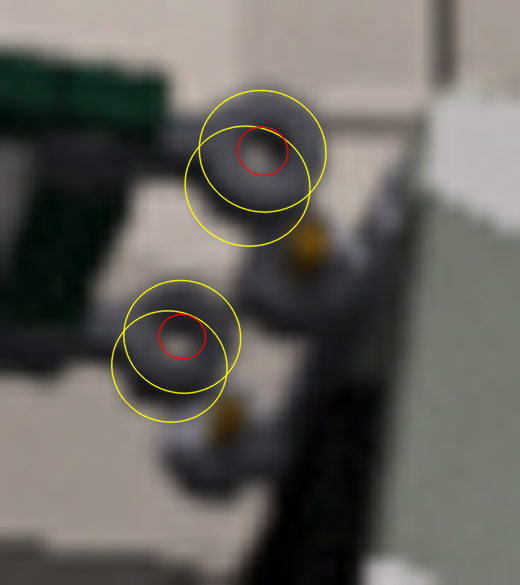

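View pics/ov6.png

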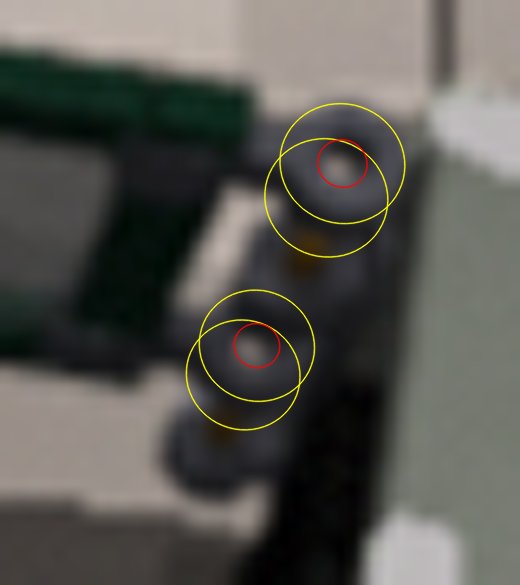

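Run:
```python
from ov import *
a=[]
for n in("5","6"):
    t=np.load(f"t{n}.npy").astype(float); t=np.clip((t/255)**.6*255,0,255).astype(np.uint8)
    ov(t,[],f"pics/x{n}.png",378,168,32,36,16) ; a.append(cv2.imread(f"pics/x{n}.png")[:, :400])
cv2.imwrite("pics/x56.png",np.hstack(a)); print(a[0].shape)
```

```text
(576, 400, 3)
```

View pics/x56.png

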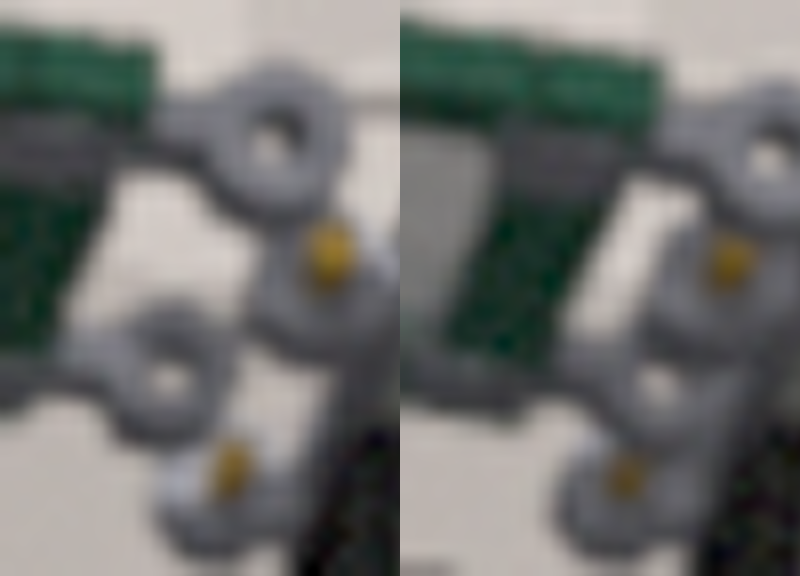

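Run:
```python
from ov import *
Y=(0,255,255);R=(0,0,255)
g=lambda t:np.clip((t.astype(float)/255)**.7*255,0,255).astype(np.uint8)
K,e=tri(env,(311.7,282.2),(255.3,206.1)); print(K,e)
d=K[2]
L=[]
for cam,f,ox,oy in(("scene","scene0",298,270),("top","top0",240,195)):
    C=[(K[0],K[1],d,.012,Y),(K[0],K[1],d-.022,.012,(0,255,0)),(K[0],K[1],d,.00475,R)]
    ov(g(np.load(f+".npy")),C,"pics/q.png",ox,oy,30,36,13,cam); L.append(cv2.imread("pics/q.png"))
cv2.imwrite("pics/q0.png",np.hstack(L))
```

```text
[0.56848565 0.13306503 0.1834148 ] [-0.1056063  -0.02219255 -0.08788183  0.10607044]
```

View pics/q0.png

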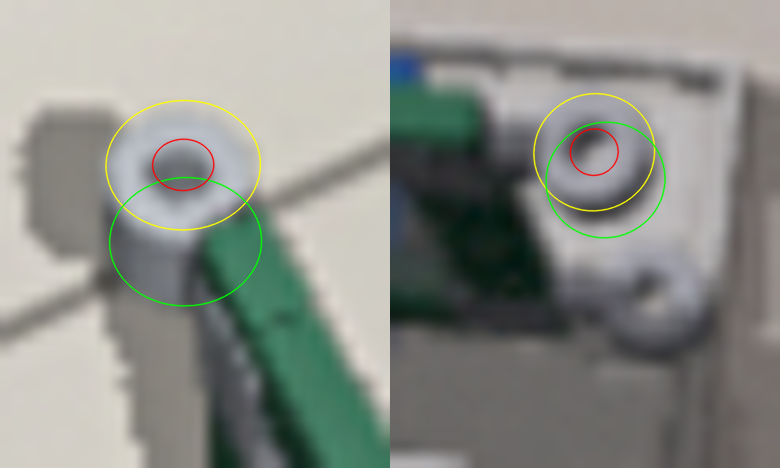

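Run:
```python
from rel2 import *
T=lambda x,y:(x/16-.5+378,y/16-.5+168)
def go(ku,kl,dh,n):
    a=np.radians(-8.1); ex=np.array([np.cos(a),np.sin(a)]); ez=np.array([-np.sin(a),np.cos(a)])
    for k,p,h in((ku,(333,242),.125),(kl,(232,461),0)):
        K=atz(env,"top",T(*k),dh+h+.022)[:2];P=atz(env,"top",T(*p),.078+h)[:2]; d=(P-K)*1e3
        print(n,np.round([d@ex,d@ez],2))
# exact dh from contact: contact tcp .2129 -> dh .078
go((280,136),(172,371),.2586-.2129+.078,"5")
go((378,136),(262,373),.2387-.2129+.078,"6")
```

```text
5 [  6.59 -16.79]
5 [  6.45 -17.96]
6 [-2.64  0.08]
6 [-1.81 -1.28]
```

Request:
carry_out([
  [[0,-1,-0.07],[0,0,0]],
  [[0,-1,-0.07],[-0.3,0,0]],
  [[-0.8,0,-0.3],[0,0,0]],
  [[0,0,0],[0,0,0]],
  [[0,0,0],[0,0,0]],
])

```text
time_s: 14.6
tool_pos: [0.6493, -0.1145, 0.2123]
tool_rot: [-94.3, 0.1, -8.1]
force: [-0.1, -0.1, -2.7]
grip_width: 0.0115
```

Request:
carry_out([
  [[0,1,0.07],[0,0,0]],
  [[0,1,0.07],[0,0,0]],
  [[0,0.5,0.04],[0,0,0]],
  [[0,0,0],[0,0,0]],
  [[0,0,0],[0,0,0]],
])

```text
time_s: 15.1
tool_pos: [0.65, -0.1142, 0.2108]
tool_rot: [-94.3, 0.0, -8.1]
force: [0.0, -0.9, -3.4]
grip_width: 0.0112
```

```bash
cat > ob.py <<'E'
from cell import env
import numpy as np
o=env.get_obs(); print(np.round(o["tool_pos"],5),np.round(o["tool_rot"],2),np.round(o["force"],2),np.round(o["wrist_torque"],3),o["time_s"])
E
python3 ob.py
```

```text
[ 0.65003 -0.11423  0.21082] [-9.429e+01  2.000e-02 -8.090e+00] [ 0.01 -0.94 -3.37] [ 0.125  0.139 -0.024] 15.1
```

Request:
carry_out([
  [[0,1,0.07],[0,0,0]],
  [[0,1,0.07],[0,0,0]],
  [[0,0,0],[0,0,0]],
  [[0,0,0],[0,0,0]],
])

```text
time_s: 15.5
tool_pos: [0.6501, -0.1143, 0.2089]
tool_rot: [-94.3, 0.0, -8.1]
force: [-0.0, -0.2, -3.1]
grip_width: 0.0112
```

```bash
python3 look.py 9
python3 - <<'E'
from ov import *
t=np.load("t9.npy").astype(float); t=np.clip((t/255)**.6*255,0,255).astype(np.uint8)
ov(t,[],"pics/x9.png",378,168,32,36,16)
E
```

```text
[ 0.6501 -0.1143  0.2089] [-94.29   0.    -8.09] [-0.3   0.95 -2.8 ] [ 0.13  0.15 -0.06] 0.011844995978105052 15.6
```

View pics/x9.png

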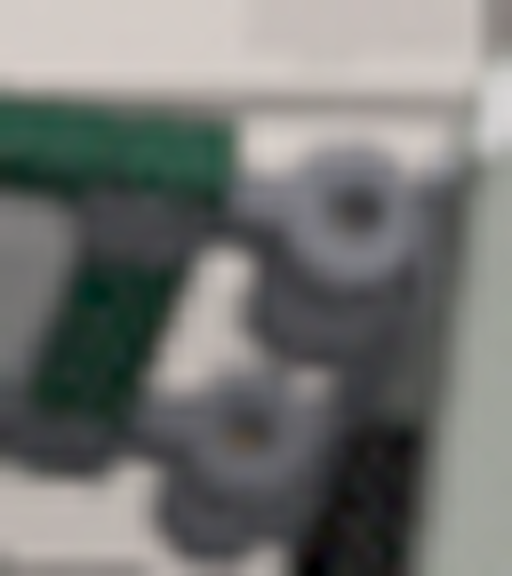

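Request:
carry_out([
  [[0,1,0.07],[0,0,0]],
  [[0,1,0.07],[0,0,0]],
  [[0,1,0.08],[0,0,0]],
  [[0,0,0],[0,0,0]],
  [[0,0,0],[0,0,0]],
])

```text
time_s: 16.1
tool_pos: [0.6501, -0.1143, 0.2058]
tool_rot: [-94.3, 0.0, -8.1]
force: [-0.7, 0.5, -2.6]
grip_width: 0.0115
```

Request:
carry_out([
  [[0,1,0.07],[0,0,0]],
  [[0,1,0.07],[0,0,0]],
  [[0,1,0.08],[0,0,0]],
  [[0,0,0],[0,0,0]],
  [[0,0,0],[0,0,0]],
])

```text
time_s: 16.6
tool_pos: [0.6502, -0.1143, 0.2028]
tool_rot: [-94.3, 0.0, -8.1]
force: [-0.5, 0.4, -3.2]
grip_width: 0.0114
```

```bash
python3 ob.py
```

```text
[ 0.65016 -0.1143   0.20283] [-94.3    0.    -8.09] [-0.54  0.38 -3.15] [ 0.205  0.143 -0.091] 16.6
```

Sliding freely on both pins. Continue to the seat.

Request:
carry_out([
  [[0,1,0.07],[0,0,0]],
  [[0,1,0.07],[0,0,0]],
  [[0,1,0.08],[0,0,0]],
  [[0,1,0.08],[0,0,0]],
  [[0,0,0],[0,0,0]],
  [[0,0,0],[0,0,0]],
])

```text
time_s: 17.2
tool_pos: [0.6501, -0.1143, 0.1988]
tool_rot: [-94.3, 0.0, -8.1]
force: [-0.6, 0.7, -3.4]
grip_width: 0.0113
```

Request:
carry_out([
  [[0,1,0.07],[0,0,0]],
  [[0,1,0.07],[0,0,0]],
  [[0,0,0],[0,0,0]],
  [[0,0,0],[0,0,0]],
])

```text
time_s: 17.6
tool_pos: [0.6502, -0.1143, 0.1968]
tool_rot: [-94.3, -0.0, -8.1]
force: [-1.1, 1.1, -1.9]
grip_width: 0.0113
```

```bash
python3 ob.py
```

```text
[ 0.65017 -0.11429  0.19684] [-94.3   -0.    -8.09] [-1.12  1.1  -1.93] [ 0.196  0.199 -0.09 ] 17.6
```

Request:
carry_out([
  [[0,0.6,0.05],[0,0,0]],
  [[0,0,0],[0,0,0]],
  [[0,0,0],[0,0,0]],
])

```text
time_s: 17.9
tool_pos: [0.6503, -0.1142, 0.1965]
tool_rot: [-94.3, -0.0, -8.1]
force: [-1.0, 1.7, -1.9]
grip_width: 0.0111
```

Request:
carry_out([
  [[0,0.5,0.04],[0,0,0]],
  [[0,0,0],[0,0,0]],
  [[0,0,0],[0,0,0]],
])

```text
time_s: 18.2
tool_pos: [0.6504, -0.1142, 0.1962]
tool_rot: [-94.3, -0.0, -8.1]
force: [-0.5, 2.9, 1.6]
grip_width: 0.0115
```

```bash
python3 ob.py
```

```text
[ 0.65039 -0.11419  0.19621] [-9.428e+01 -4.000e-02 -8.080e+00] [-0.51  2.86  1.65] [ 0.178  0.372 -0.196] 18.2
```

Request:
carry_out([
  [[0,0.4,0.03],[0,0,0]],
  [[0,0,0],[0,0,0]],
  [[0,0,0],[0,0,0]],
])

```text
time_s: 18.5
tool_pos: [0.6506, -0.1142, 0.1961]
tool_rot: [-94.3, -0.1, -8.1]
force: [-1.5, 2.8, 4.8]
grip_width: 0.0118
```

```bash
python3 look.py 10
python3 - <<'E'
from ov import *
for c,a in(("t",(378,168,32,36,16)),("s",(195,165,50,45,12))):
    t=np.load(f"{c}10.npy").astype(float); t=np.clip((t/255)**.6*255,0,255).astype(np.uint8)
    ov(t,[],f"pics/x10{c}.png",*a)
E
```

```text
[ 0.6506 -0.1141  0.196 ] [-9.427e+01 -6.000e-02 -8.080e+00] [-1.75  2.11  5.5 ] [ 0.29  0.43 -0.25] 0.011349420449169565 18.6
```

View pics/x10t.png

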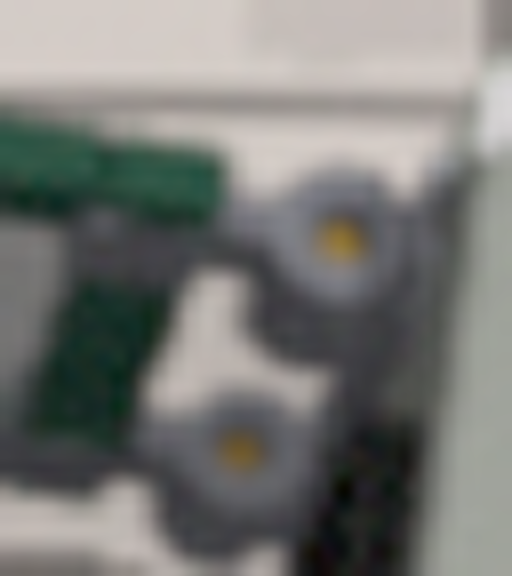

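View pics/x10s.png

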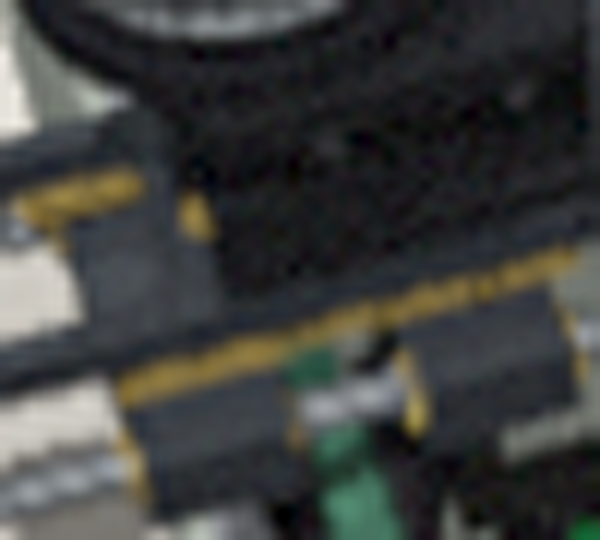

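Request:
carry_out([
  [[0,-0.4,0],[0,0,0]],
  [[0,0,0],[0,0,0]],
  [[0,0,0],[0,0,0]],
  [[0,0,0],[0,0,0]],
], squeeze=8)

```text
time_s: 19.0
tool_pos: [0.6504, -0.1138, 0.1958]
tool_rot: [-94.3, -0.0, -8.1]
force: [0.7, 3.4, 2.9]
grip_width: 0.0118
```

Request:
carry_out([
  [[0,0,0],[0,0,0]],
  [[0,0,0],[0,0,0]],
  [[0,0,0],[0,0,0]],
  [[0,0,0],[0,0,0]],
  [[0,0,0],[0,0,0]],
  [[0,0,0],[0,0,0]],
], jaw=0.6)

```text
time_s: 19.6
tool_pos: [0.6501, -0.1144, 0.1957]
tool_rot: [-94.3, 0.0, -8.1]
force: [0.1, -0.7, 0.4]
grip_width: 0.0493
```

```bash
python3 look.py 11
```

```text
[ 0.6501 -0.1143  0.1958] [-94.3   -0.    -8.09] [0.16 0.39 0.6 ] [-0.01  0.02 -0.  ] 0.0511550437635852 19.7
```

View pics/t11c.png

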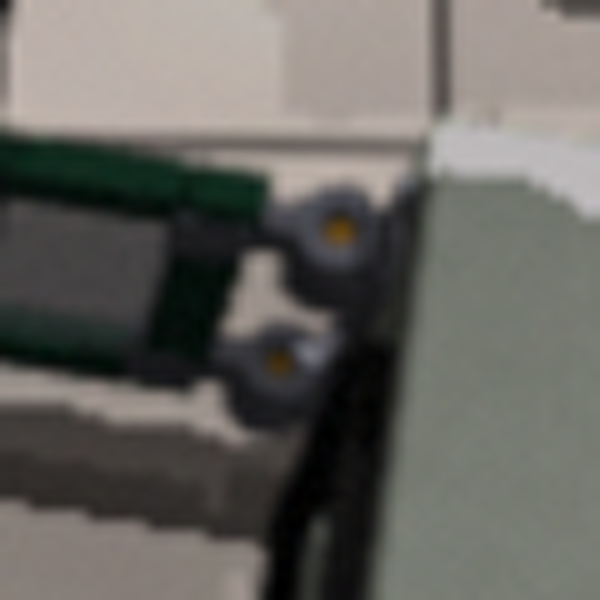

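View pics/s11d.png

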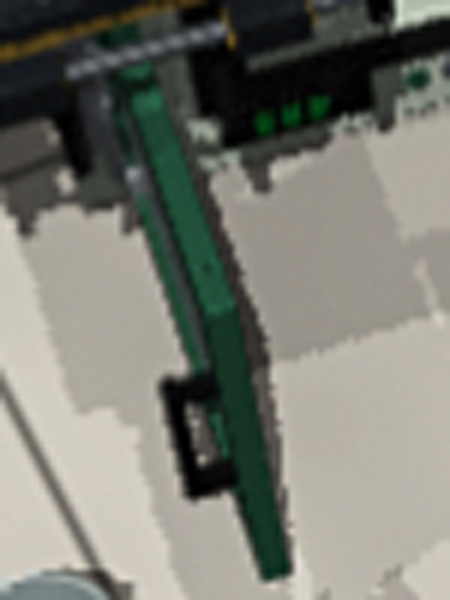

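Request:
carry_out([
  [[0,-10,-0.7],[0,0,0]],
  [[0,-20,-1.5],[0,0,0]],
  [[0,-20,-1.5],[0,0,0]],
  [[0,-20,-1.5],[0,0,0]],
  [[0,0,0],[4.3,0,0]],
  [[0,0,0],[0,0,0]],
])

```text
time_s: 20.3
tool_pos: [0.65, -0.1177, 0.268]
tool_rot: [-90.1, -0.2, -8.3]
force: [-0.7, -1.9, -0.3]
grip_width: 0.0521
```

Request:
carry_out([
  [[10,0,16],[0,0,0]],
  [[10,0,20],[0,0,0]],
  [[10,0,16],[0,0,0]],
  [[0,0,0],[0,0,0]],
  [[0,0,0],[0,0,0]],
  [[0,0,0],[0,0,0]],
  [[0,0,0],[0,0,0]],
  [[0,0,0],[0,0,0]],
], jaw=0)

```text
time_s: 21.1
tool_pos: [0.6869, -0.0679, 0.2663]
tool_rot: [-90.0, -0.0, -8.2]
force: [0.5, -0.7, 0.1]
grip_width: 0.0017
```

```bash
python3 look.py 12;  python3 - <<'E'
from h import *
s=np.load("s12.npy");t=np.load("t12.npy")
crop(s,130,90,330,290,3,"pics/s12f.png"); crop(t,290,130,440,240,4,"pics/t12f.png")
E
```

```text
[ 0.687  -0.0676  0.2662] [-8.999e+01 -2.000e-02 -8.140e+00] [ 0.07 -0.19  0.71] [-0.04  0.04  0.05] 0.0008328465000851744 21.2
```

View pics/s12f.png

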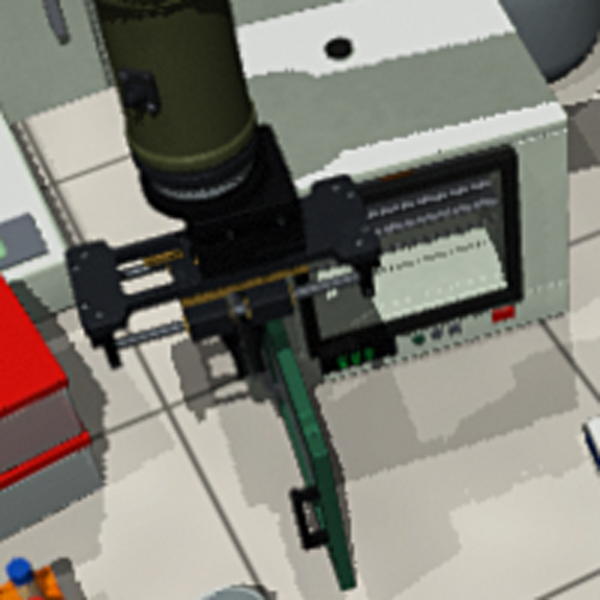

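View pics/t12f.png

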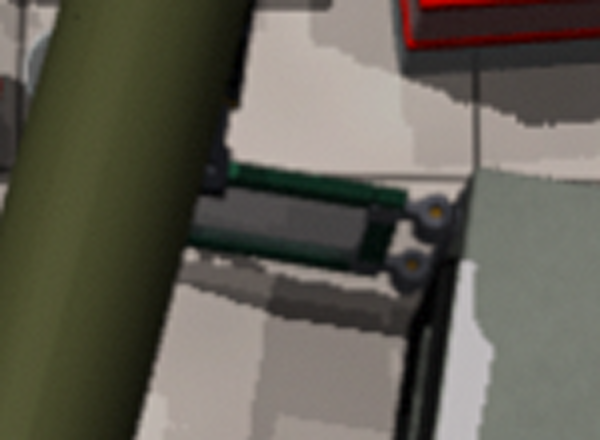

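Request:
carry_out([
  [[0,20,0],[0,0,0]],
  [[0,30,0],[0,0,0]],
  [[0,13,0],[0,0,0]],
  [[0,0,0],[0,0,0]],
  [[-4,0,0],[0,0,0]],
  [[0,0,0],[0,0,0]],
  [[0,0,0],[0,0,0]],
])

```text
time_s: 21.9
tool_pos: [0.6839, -0.0666, 0.2046]
tool_rot: [-90.0, -0.1, -8.1]
force: [0.9, -0.2, -0.6]
grip_width: 0.0009
```

```bash
python3 ob.py
python3 - <<'E'
import numpy as np
r=175;a=np.radians(np.arange(0,91,3)); c=6+15*np.cos(a)+9.5*np.sin(a)
x=-r*np.sin(a)+c*np.cos(a); z=r*np.cos(a)+c*np.sin(a)
print(x[0],z[0]); 
for i,(p,q) in enumerate(zip(np.diff(x),np.diff(z))): print(3*i+3,round(p,1),round(q,1))
E
```

```text
[ 0.68388 -0.06658  0.20464] [-89.97  -0.14  -8.09] [ 0.91 -0.25 -0.56] [-0.088  0.021 -0.007] 21.9
21.0 175.0
3 -8.7 0.9
6 -8.8 0.4
9 -8.8 0.0
12 -8.9 -0.4
15 -8.9 -0.9
18 -8.9 -1.4
21 -8.8 -1.8
24 -8.8 -2.3
27 -8.7 -2.8
30 -8.6 -3.3
33 -8.4 -3.7
36 -8.3 -4.2
39 -8.1 -4.6
42 -7.9 -5.1
45 -7.6 -5.5
48 -7.3 -6.0
51 -7.0 -6.4
54 -6.7 -6.8
57 -6.4 -7.2
60 -6.0 -7.6
63 -5.6 -7.9
66 -5.2 -8.2
69 -4.7 -8.5
72 -4.2 -8.8
75 -3.7 -9.1
78 -3.2 -9.3
81 -2.7 -9.5
84 -2.2 -9.7
87 -1.6 -9.8
90 -1.1 -9.9
```

Request:
carry_out([
  [[-2,0,0],[0,0,0]],
  [[-2,0,0],[0,0,0]],
  [[-2,0,0],[0,0,0]],
  [[-3,0,0.3],[0,0,0]],
  [[-5,0,0.3],[0,0,0]],
  [[-7,0,0.2],[0,0,0]],
  [[-8,0,0],[0,0,0]],
  [[-8.8,0,-0.2],[0,0,0]],
  [[-8.9,0,-0.6],[0,0,0]],
  [[-8.9,0,-1.1],[0,0,0]],
  [[-8.9,0,-1.5],[0,0,0]],
])

```text
time_s: 23.0
tool_pos: [0.6182, -0.0598, 0.2031]
tool_rot: [-90.0, -0.0, -8.1]
force: [-0.3, 1.3, 0.4]
grip_width: 0.0002
```

```bash
python3 look.py 13;  python3 - <<'E'
from h import *
s=np.load("s13.npy");t=np.load("t13.npy")
crop(s,130,90,330,290,3,"pics/s13f.png"); crop(t,290,130,440,240,4,"pics/t13f.png")
E
```

```text
[ 0.6178 -0.0601  0.2032] [-8.996e+01  2.000e-02 -8.110e+00] [-0.39 -0.05  0.42] [-0.09  0.04  0.03] 0.0003288002179561085 23.1
```

View pics/s13f.png

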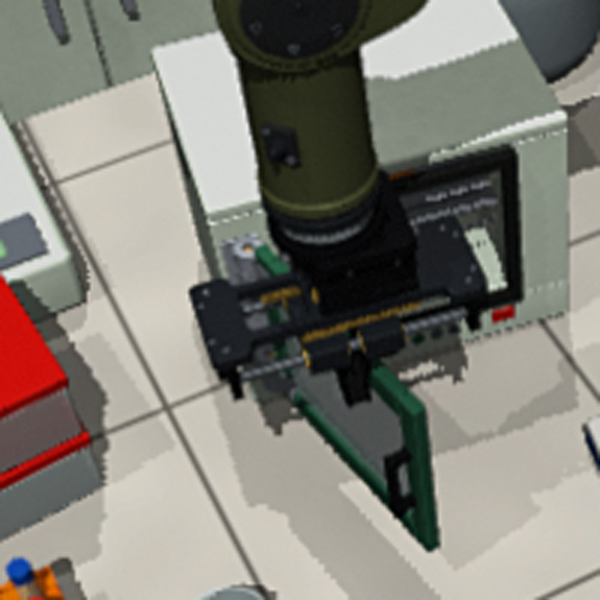

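View pics/t13f.png

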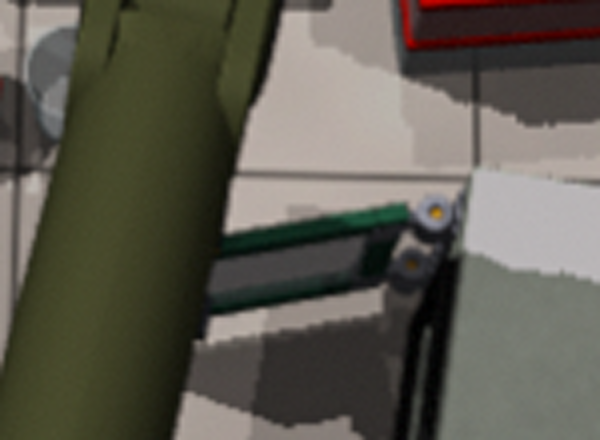

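Request:
carry_out([
  [[-8.8,0,-2.3],[0,0,0]],
  [[-8.7,0,-2.8],[0,0,0]],
  [[-8.6,0,-3.3],[0,0,0]],
  [[-8.4,0,-3.7],[0,0,0]],
  [[-8.3,0,-4.2],[0,0,0]],
  [[-8.1,0,-4.6],[0,0,0]],
  [[-7.9,0,-5.1],[0,0,0]],
  [[-7.6,0,-5.5],[0,0,0]],
  [[-7.3,0,-6],[0,0,0]],
  [[-7,0,-6.4],[0,0,0]],
  [[-6.7,0,-6.8],[0,0,0]],
])

```text
time_s: 24.2
tool_pos: [0.5247, -0.0983, 0.203]
tool_rot: [-90.0, -0.0, -8.1]
force: [1.3, 0.1, 0.5]
grip_width: 0.0003
```

Request:
carry_out([
  [[-6.4,0,-7.2],[0,0,0]],
  [[-6,0,-7.6],[0,0,0]],
  [[-5.6,0,-7.9],[0,0,0]],
  [[-5.2,0,-8.2],[0,0,0]],
  [[-4.7,0,-8.5],[0,0,0]],
  [[-4.2,0,-8.8],[0,0,0]],
  [[-2.7,0,-6],[0,0,0]],
  [[-1,0,-3],[0,0,0]],
  [[0,0,0],[0,0,0]],
  [[0,0,0],[0,0,0]],
])

```text
time_s: 25.2
tool_pos: [0.4821, -0.1491, 0.2029]
tool_rot: [-90.0, -0.0, -8.1]
force: [1.1, 0.2, 0.3]
grip_width: 0.0007
```

```bash
python3 look.py 14;  python3 - <<'E'
from h import *
s=np.load("s14.npy");t=np.load("t14.npy")
crop(s,170,90,350,270,3,"pics/s14f.png"); crop(t,290,130,440,270,4,"pics/t14f.png")
E
```

```text
[ 0.4821 -0.1489  0.2029] [-90.     0.    -8.04] [ 0.12 -0.27  1.06] [-0.17  0.05 -0.01] 0.0007174387161272684 25.3
```

View pics/s14f.png

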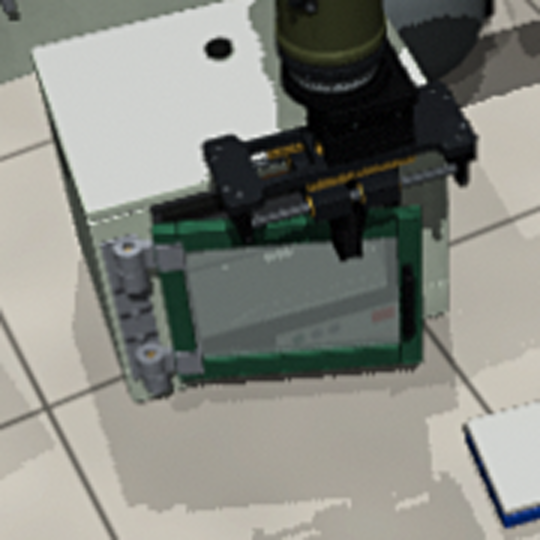

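View pics/t14f.png

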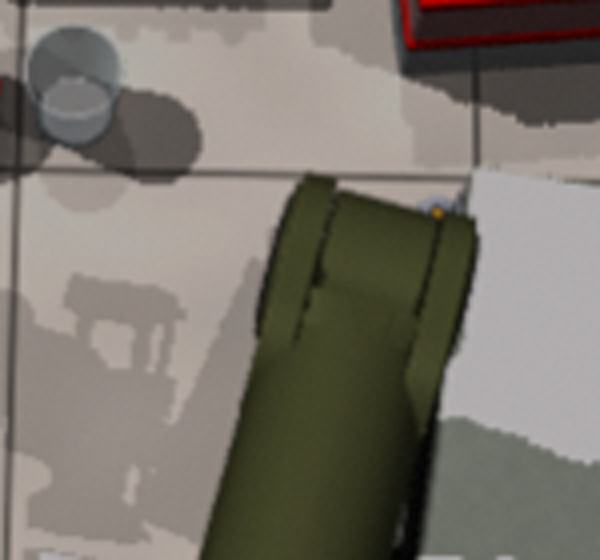

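Request:
carry_out([
  [[-2.5,0,-5.5],[0,0,0]],
  [[-2.5,0,-5.5],[0,0,0]],
  [[-2,0,-5.5],[0,0,0]],
  [[-2,0,-5.5],[0,0,0]],
  [[-1.5,0,-5],[0,0,0]],
  [[-1,0,-5],[0,0,0]],
  [[-1,0,-4],[0,0,0]],
  [[-0.5,0,-3],[0,0,0]],
  [[0,0,0],[0,0,0]],
  [[0,0,0],[0,0,0]],
])

```text
time_s: 26.3
tool_pos: [0.4635, -0.1861, 0.2029]
tool_rot: [-90.0, 0.0, -8.1]
force: [0.4, -0.4, 0.2]
grip_width: 0.0002
```

Request:
carry_out([
  [[-0.3,0,-2],[0,0,0]],
  [[-0.3,0,-2],[0,0,0]],
  [[0,0,0],[0,0,0]],
  [[0,0,0],[0,0,0]],
])

```text
time_s: 26.7
tool_pos: [0.4623, -0.1901, 0.203]
tool_rot: [-90.0, 0.0, -8.1]
force: [0.6, -0.1, 0.8]
grip_width: 0.0007
```

```bash
python3 look.py 15;  python3 - <<'E'
from h import *
s=np.load("s15.npy")
crop(s,170,90,350,270,3,"pics/s15f.png")
E
```

```text
[ 0.4623 -0.19    0.203 ] [-89.99   0.    -8.08] [0.75 0.2  0.16] [-0.07  0.06 -0.01] 0.0004357745655237861 26.8
```

View pics/s15f.png

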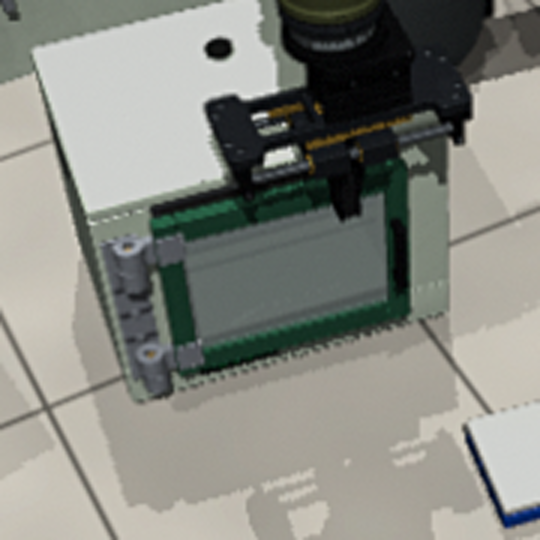

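Request:
carry_out([
  [[-0.2,0,-1.5],[0,0,0]],
  [[-0.2,0,-1.5],[0,0,0]],
  [[0,0,0],[0,0,0]],
  [[0,0,0],[0,0,0]],
])

```text
time_s: 27.2
tool_pos: [0.4615, -0.1929, 0.2029]
tool_rot: [-90.0, -0.0, -8.1]
force: [1.1, 0.4, -0.6]
grip_width: 0.0005
```

Request:
carry_out([
  [[-0.2,0,-1.5],[0,0,0]],
  [[0,0,0],[0,0,0]],
  [[0,0,0],[0,0,0]],
])

```text
time_s: 27.5
tool_pos: [0.4615, -0.193, 0.203]
tool_rot: [-89.9, -0.0, -8.0]
force: [2.0, 5.6, 0.8]
grip_width: 0.0007
```

Request:
carry_out([
  [[-0.1,0,-1.5],[0,0,0]],
  [[0,0,0],[0,0,0]],
  [[0,0,0],[0,0,0]],
])

```text
time_s: 27.8
tool_pos: [0.4615, -0.1929, 0.203]
tool_rot: [-89.8, 0.0, -8.0]
force: [1.1, 7.8, 0.6]
grip_width: 0.0003
```

Request:
carry_out([
  [[0,0,3],[0,0,0]],
  [[0,0,10],[0,0,0]],
  [[0,0,20],[0,0,0]],
  [[0,0,30],[0,0,0]],
  [[0,-20,30],[0,0,0]],
  [[0,-30,30],[0,0,0]],
  [[0,-30,30],[0,0,0]],
  [[0,-20,30],[0,0,0]],
  [[0,0,0],[0,0,0]],
  [[0,0,0],[0,0,0]],
  [[0,0,0],[0,0,0]],
])

```text
time_s: 28.9
tool_pos: [0.486, -0.0162, 0.3022]
tool_rot: [-90.1, 0.1, -8.2]
force: [0.1, -1.0, -0.6]
grip_width: 0.0004
```

```bash
python3 look.py 16;  python3 - <<'E'
from h import *
s=np.load("s16.npy");t=np.load("t16.npy")
crop(s,170,90,330,240,4,"pics/s16f.png");crop(t,370,160,500,310,4,"pics/t16f.png")
cv2.imwrite("pics/s16.png",s[:,:,::-1])
E
```

```text
[ 0.486  -0.0162  0.3022] [-9.004e+01  7.000e-02 -8.230e+00] [ 0.15 -0.74  0.54] [-0.09  0.11 -0.02] 0.0005359097896488196 29.0
```

View pics/s16f.png

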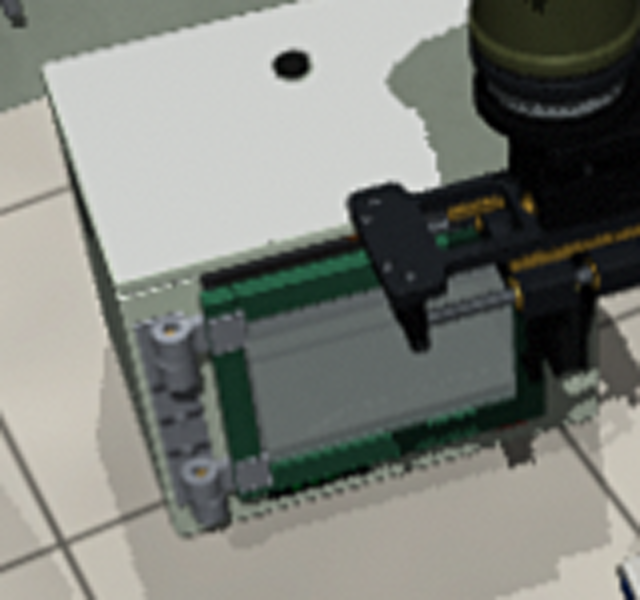

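View pics/t16f.png

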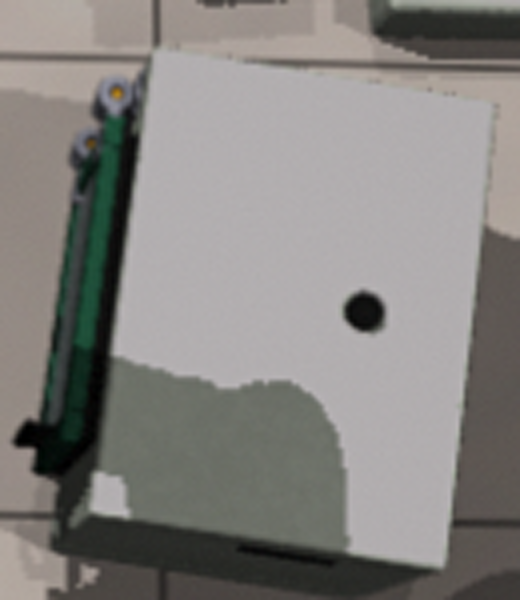

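View pics/s16.png

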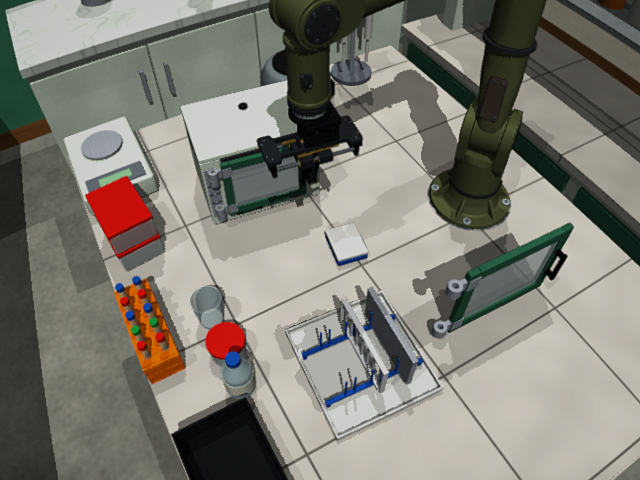

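Request:
carry_out([
  [[10,0,40],[0,0,0]],
  [[10,0,45],[0,0,0]],
  [[0,0,45],[0,0,0]],
  [[0,0,40],[0,0,0]],
  [[0,0,0],[0,0,0]],
  [[0,0,0],[0,0,0]],
  [[0,0,0],[0,0,0]],
])

```text
time_s: 29.7
tool_pos: [0.5305, 0.1486, 0.3027]
tool_rot: [-90.1, 0.0, -8.3]
force: [0.4, -0.4, -0.9]
grip_width: 0.0003
```

```bash
python3 look.py 17;  python3 - <<'E'
from ov import *
from scipy.spatial.transform import Rotation as Ro
s=np.load("s17.npy");t=np.load("t17.npy")
H=np.array([.6324,-.2343])
def draw(img,cam,ox,oy,w,h,sc,name):
    c=cv2.resize(img[oy:oy+h,ox:ox+w,::-1],None,fx=sc,fy=sc,interpolation=cv2.INTER_CUBIC)
    for yaw,col in((-98.1,(0,0,255)),(-101.1,(255,255,0))):
        a=np.radians(yaw);ex=np.array([np.cos(a),np.sin(a)]);ey=np.array([-np.sin(a),np.cos(a)])
        P=[]
        for x,y,z in((-.006,-.02,.225),(-.006,-.23,.225),(-.006,-.23,.05),(-.006,-.02,.05),(-.006,-.02,.225),(.006,-.02,.225),(.006,-.23,.225),(-.006,-.23,.225)):
            P.append([*(H+ex*x+ey*y),z])
        q=(proj(env,cam,P)-[ox,oy]+.5)*sc-.5
        cv2.polylines(c,[np.round(q*8).astype(np.int32)],False,col,1,cv2.LINE_AA,3)
    cv2.imwrite(name,c)
draw(s,"scene",190,130,130,100,6,"pics/s17o.png");draw(t,"top",370,170,50,110,5,"pics/t17o.png")
E
```

```text
[0.5305 0.1487 0.3031] [-9.00e+01 -1.00e-02 -8.28e+00] [-0.76 -0.58  0.13] [-0.09  0.01 -0.01] 0.0007738568198349001 29.8
```

View pics/s17o.png

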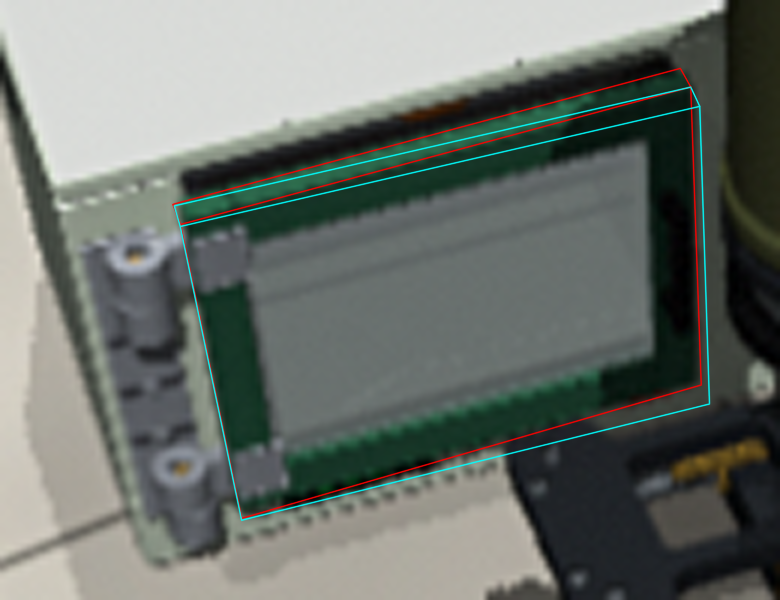

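View pics/t17o.png

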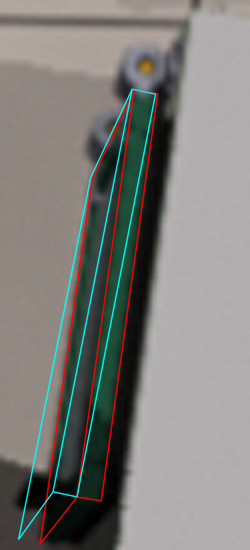

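Run:
```python
from cell import env
print(env.sign_off())
```

```text
the job is handed in; nothing more can be done
None
```

The smaller green-framed door is hung on both hinge pins and closed against the seal. I handed the job in at about 30 s on the robot's clock, with the arm clear of everything.

- **Lifting and tilt:** I took the door out of the rack by its top edge. It slipped to about a 4° tilt in the fingers on the way over, so I levelled it with the wrist and gripped harder.
- **Hanging:** The first lowering landed on the pin tops at about 8.5 N. I backed off, shifted about 1 mm and lowered again. It then slid down freely, and the seat was felt at the expected height with about 5 N measured.
- **Closing:** After letting go, I pushed the door shut from outside with closed fingers. It stopped on the seal at about 8 N, and I backed away.

**Last checks:**
- Both pins show inside both knuckles from above, and the door knuckles sit directly on the fixed ones.
- The closed outline for the door matches the pictures to within about 1°. The top view suggests it is closed at least that far.
- The drip pan and wire shelf still stand in the rack, and I saw nothing else moved.

**Disagreement:** camera heights read up to about 4 mm higher than the arm's, so I relied on relative sightings and contact for the final fit.

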